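# Gauge the bridge blanks, load the drying pot and lock it

## Robot

A 6-joint arm with a two-finger parallel gripper is mounted at the origin on the work surface. World frame = base frame: x ahead of the robot, y to its left, z up, the work surface at z = 0. Lengths are in m, angles in rad, forces in N, time in s.
With the tool pointing down it reaches from about 0.3 to 0.875 m from the base axis. Payload 6.4 kg.
Tool frame: the origin (TCP) lies at the very end of the fingers, on their centre line; the grasp point (between the pads) lies ctrl.tcp_to_grasp behind it (ctrl.tcp_to_grasp is the distance from the TCP to the grasp point, in m); z points along the fingers, x is the direction in which the jaws open and shut, and the axes are right-handed (so a half turn about z gives the same grasp; the last joint's range is limited). The gripper opens to 85 mm and grips with 20 to 120 N. Pads are 22 mm wide; open, the fingers measure 114 mm over their backs; the gripper's body (76 mm by 85 mm) begins 54 mm behind the grasp point. The pads swing forward as they close: fully open they stand 13 mm farther back than shut.
Start: joints at [-1.374, 0.181, 1.607, -0, 1.354, -0.206], TCP at [0.225, -0.529, 0.231] pointing down, gripper open.
Joint ranges: [-2.99, 2.99], [-0.89, 2.07], [0.3, 2.58], [-1.14, 4.28], [0, 2.63], [-3.12, 3.12]. Speed limits (rad/s): [2.57, 2.57, 3.01, 3.14, 3.14, 3.14].

## Interface

Orientations are given as a 3x3 rotation matrix whose columns are the frame's x, y, z axes.
In Python, from plant import ctrl gives the robot as it stands.
- The arm moves only by the tool play_rows, never from a script. Its argument "rows" is a list of rows, each a list of 3 entries, a list of its own where there are three numbers: the finger opening in mm, from 0 to 85.4, then the shift along the tool's x, y, z in mm, then the turn about the tool's z in rad. In form: [[hand, [x, y, z], twist], ...]. A call has 1 to 10 rows; each row is the pose to reach, as a shift and turn from the pose commanded when the call began, along the tool's axes at that moment; what a row does not reach only later rows make up. A row lasts 1/12 s, in which the tool goes at most 41.7 mm and 7.16 degrees, less where a joint would pass 70% of its speed; a pose out of reach is approached as far as the arm can. A call with a gripper value outside its range is refused whole. The fingers move at their own pace and stop on an object; "force" is the grip in N (left out, the last holds). Time passes only in rows, so rows that repeat a pose let the fingers close. It gives the time, the measured TCP pose, the force and the opening at its end, in the units of the state.
- ctrl.observe(): the state, without advancing time (a new reading comes with each control period).
- ctrl.read_camera(name): name is "side" or "top"; returns (picture, depth): 400x640x3 uint8, blue, green, red; 400x640 float32, m along the optical axis (not along the pixel's ray), 0 where there is no reading.
- ctrl.calibration(name): a dict with "vfov" (degrees; the focal length in pixels is half the picture's height over the tangent of half this angle, whatever the lens; pixels are square), "cx", "cy" (the principal point, pixels), "distortion" ([k1, k2, p1, p2, k3] as OpenCV has them; the pictures are not rectified), "camera_from_world" (4x4, takes a point from world to camera coordinates). Camera axes: x right, y down, z forward; pixel columns grow to the right and rows downward; lengths in m; the calibration is good to about 2 mm. A picture is of the moment at which its call begins. calibration takes no time and is no camera call.
- ctrl.sign_off(): hands the job in, once; it reports no verdict.
Trained networks look in the newest picture that a camera, given by its name, has taken for a name from the list of things; names that differ only in an ending like _2 or _b are one class to them, and where a whole thing is asked for, a point or a joint stands for the part that bears it (a point fixed in the world has none). Each returns a list of dicts, best first, with "conf" (0 to 1); they miss things now and then, are a little off and sometimes report something else, mostly with a low value. They report only what shows in the picture. A call takes as long as a camera call. They do not tell look-alikes from the thing itself.
- ctrl.spot_in(camera, name): "xy" ([column, row] in pixels, amid what is visible of it).
- ctrl.landmark_of(camera, name): "xy" ([column, row] in pixels: a listed point, or the origin of a listed thing).
The state is a dict: "clock": time; "q": joint angles; "qvel": joint speeds; "joint_efforts": joint torques, N m; "tool_pos": TCP position; "ee_rot": TCP orientation; "ft_force": force on the tool from outside, world axes, zero at the start; "torque": the same for the moment, N m; "finger_gap": opening from 0.0 (shut) to 1.0 (fully open).
Only numpy, scipy, OpenCV 4.12 (cv2) and the standard library are available. Lean on these libraries where they do the work, as an engineer would, in place of code of your own. Each camera call takes 0.05 s, during which the arm holds its last target. There are 200 camera calls.

## Task

Gauge each maple bridge blank on the bench by pinching it across its thickness: put every thick one (17 mm) on the plate inside the drying pot and every thin one (12 mm) in the pine drawer. When all the thick ones are in, close the pot's lid fully, and only then turn its lock ring clockwise until its white line meets the locked mark, the white line on the pot's index post. Leave the screwdriver, the glue bottle and the tin where they are.

Things in the scene. Friction and masses are not known exactly. Their poses are not given: they have to be found in the camera images.
- pot_plate (a point): Centre of the level plate inside the fixed aluminium drying pot (a vacuum desiccator); blanks are set on it. Plate 58 mm above the bench, 174 mm across; pot wall 8 mm thick, rim 108 mm above the bench. Axes: z up, +x from the pot's centre to the lid's hinge, which is on the side away from the robot. Three blanks fit side by side on edge, lengthwise along x.
- lid (a joint): The pot's round aluminium lid: 0 = closed, level on the pot; it starts standing open at 1.6 to 1.8 rad, stops at 1.85. The hinge is stiff: the lid stays at any angle and takes up to 1.4 N m to move. Disc 190 mm across, 14 mm thick, centre 122 mm from the hinge axis, mid-plane on it; a black knob, 34 mm across, stands 30 mm out of the middle of the outer face, a brass valve beside it.
- lid_hinge (a point): Middle of the lid's hinge axis, which runs along the pot's y, 115 mm above the bench, 122 mm from the pot's centre. These axes turn with the lid: -x points from the hinge to the lid's free edge, z out of the lid's outer face (up when closed).
- lid_edge (a point): Free edge of the lid, on its outer face, opposite the hinge: 217 mm from the hinge axis along the lid and 7 mm out of its mid-plane. The outer face is flat between the knob and this edge (from 140 to 217 mm from the hinge).
- lock_ring (a joint): Captive steel lock ring (226 mm across, 86 to 118 mm above the bench), turning round the pot's rim: 0 = unlocked, growing clockwise seen from above, locked mark at 0.90 (white line on the ring meets the white line on the pot's small index post, on the side opposite the hinge), end stop at 1.15 rad. Starts at 0 to 0.2, stays where it is left; takes about 0.5 N m to turn.
- lug_a (a point): Middle of one of the lock ring's two black lugs by which it is turned, 131 mm from the pot's axis and 103 mm above the bench. A lug is a block standing out from the ring: 36 mm along the radius (113 to 149 mm), 14 mm thick, 30 mm high. This lug lies at -64 deg in the pot's frame (anticlockwise from its x) at joint 0, -116 deg at the locked mark.
- lug_b (a point): Middle of the other lug, the same, diametrically opposite lug_a.
- drawer_floor (a point): Centre of the floor of a fixed open pine drawer, 8 mm above the bench. Inside it measures 212 mm along its x and 162 mm along its y; the walls are 9 mm thick and 48 mm high from the bench, the middle of the -x one (the front) dipping to 26 mm. z up.
- blank_1_c (a point): Centre of a maple bridge blank, a plain bar 90 mm long (its x), 36 mm wide (its z, upright at the start: it stands on its long narrow edge) and either 17 mm or 12 mm thick (its y); which is not told. Wood, 25 to 55 g. None also if this blank is absent in this run.
- blank_2_c (a point): Centre of a maple bridge blank, a plain bar 90 mm long (its x), 36 mm wide (its z, upright at the start: it stands on its long narrow edge) and either 17 mm or 12 mm thick (its y); which is not told. Wood, 25 to 55 g. None also if this blank is absent in this run.
- blank_3_c (a point): Centre of a maple bridge blank, a plain bar 90 mm long (its x), 36 mm wide (its z, upright at the start: it stands on its long narrow edge) and either 17 mm or 12 mm thick (its y); which is not told. Wood, 25 to 55 g. None also if this blank is absent in this run.
- blank_4_c (a point): Centre of a maple bridge blank, a plain bar 90 mm long (its x), 36 mm wide (its z, upright at the start: it stands on its long narrow edge) and either 17 mm or 12 mm thick (its y); which is not told. Wood, 25 to 55 g. None also if this blank is absent in this run.
- blank_5_c (a point): Centre of a maple bridge blank, a plain bar 90 mm long (its x), 36 mm wide (its z, upright at the start: it stands on its long narrow edge) and either 17 mm or 12 mm thick (its y); which is not told. Wood, 25 to 55 g. None also if this blank is absent in this run.
- blank_6_c (a point): Centre of a maple bridge blank, a plain bar 90 mm long (its x), 36 mm wide (its z, upright at the start: it stands on its long narrow edge) and either 17 mm or 12 mm thick (its y); which is not told. Wood, 25 to 55 g. None also if this blank is absent in this run.
- screwdriver: Screwdriver lying on the bench beyond the blanks; leave alone. Origin on its underside.
- glue: White glue bottle, 52 mm across and 150 mm high, origin at its foot; leave alone.
- tin: Tin can, 60 mm across and 90 mm high, origin at its foot; leave alone.
Not all that is in view belongs to the job. Leave any yellow look-alike of the part that bears blank_6_c alone.

How it is judged:
On the way, in this order (a step that is already met when the one before it is completed fails the run):
1. every thick blank is in the pot and released, the lid still open ((y of blank_1_c in the frame of blank_1 below 0.00725 m or (horizontal distance between blank_1_c and pot_plate below 0.085 m and z of blank_1_c in the frame of pot_plate between 0 and 0.045 m and contact force between blank_1 and the fingers below 0.1 N)) and (y of blank_2_c in the frame of blank_2 below 0.00725 m or (horizontal distance between blank_2_c and pot_plate below 0.085 m and z of blank_2_c in the frame of pot_plate between 0 and 0.045 m and contact force between blank_2 and the fingers below 0.1 N)) and (y of blank_3_c in the frame of blank_3 below 0.00725 m or (horizontal distance between blank_3_c and pot_plate below 0.085 m and z of blank_3_c in the frame of pot_plate between 0 and 0.045 m and contact force between blank_3 and the fingers below 0.1 N)) and (y of blank_4_c in the frame of blank_4 below 0.00725 m or (horizontal distance between blank_4_c and pot_plate below 0.085 m and z of blank_4_c in the frame of pot_plate between 0 and 0.045 m and contact force between blank_4 and the fingers below 0.1 N)) and (y of blank_5_c in the frame of blank_5 below 0.00725 m or (horizontal distance between blank_5_c and pot_plate below 0.085 m and z of blank_5_c in the frame of pot_plate between 0 and 0.045 m and contact force between blank_5 and the fingers below 0.1 N)) and (y of blank_6_c in the frame of blank_6 below 0.00725 m or (horizontal distance between blank_6_c and pot_plate below 0.085 m and z of blank_6_c in the frame of pot_plate between 0 and 0.045 m and contact force between blank_6 and the fingers below 0.1 N))), for 0.2 s.
2. the lid is closed (value of joint lid below 0.05 rad), for 0.2 s.
3. the lock ring stands at its locked mark (value of joint lock_ring between 0.81 and 0.99 rad), for 0.2 s.
At the end, for the whole second after the job is handed in: All thick blanks lie or stand on the pot's plate inside its wall, all thin blanks lie or stand inside the drawer; the lid is closed (within 0.05 rad) and the lock ring is within 0.09 rad of its locked mark (0.90) (all of step 3 and ((y of blank_1_c in the frame of blank_1 above 0.00725 m and (horizontal distance between blank_1_c and pot_plate below 0.085 m and z of blank_1_c in the frame of pot_plate between 0 and 0.045 m and contact force between blank_1 and the fingers below 0.1 N)) or (y of blank_1_c in the frame of blank_1 below 0.00725 m and (x of blank_1_c in the frame of drawer_floor between -0.107 and 0.107 m and y of blank_1_c in the frame of drawer_floor between -0.082 and 0.082 m and z of blank_1_c in the frame of drawer_floor between 0 and 0.045 m))) and ((y of blank_2_c in the frame of blank_2 above 0.00725 m and (horizontal distance between blank_2_c and pot_plate below 0.085 m and z of blank_2_c in the frame of pot_plate between 0 and 0.045 m and contact force between blank_2 and the fingers below 0.1 N)) or (y of blank_2_c in the frame of blank_2 below 0.00725 m and (x of blank_2_c in the frame of drawer_floor between -0.107 and 0.107 m and y of blank_2_c in the frame of drawer_floor between -0.082 and 0.082 m and z of blank_2_c in the frame of drawer_floor between 0 and 0.045 m))) and ((y of blank_3_c in the frame of blank_3 above 0.00725 m and (horizontal distance between blank_3_c and pot_plate below 0.085 m and z of blank_3_c in the frame of pot_plate between 0 and 0.045 m and contact force between blank_3 and the fingers below 0.1 N)) or (y of blank_3_c in the frame of blank_3 below 0.00725 m and (x of blank_3_c in the frame of drawer_floor between -0.107 and 0.107 m and y of blank_3_c in the frame of drawer_floor between -0.082 and 0.082 m and z of blank_3_c in the frame of drawer_floor between 0 and 0.045 m))) and ((y of blank_4_c in the frame of blank_4 above 0.00725 m and (horizontal distance between blank_4_c and pot_plate below 0.085 m and z of blank_4_c in the frame of pot_plate between 0 and 0.045 m and contact force between blank_4 and the fingers below 0.1 N)) or (y of blank_4_c in the frame of blank_4 below 0.00725 m and (x of blank_4_c in the frame of drawer_floor between -0.107 and 0.107 m and y of blank_4_c in the frame of drawer_floor between -0.082 and 0.082 m and z of blank_4_c in the frame of drawer_floor between 0 and 0.045 m))) and ((y of blank_5_c in the frame of blank_5 above 0.00725 m and (horizontal distance between blank_5_c and pot_plate below 0.085 m and z of blank_5_c in the frame of pot_plate between 0 and 0.045 m and contact force between blank_5 and the fingers below 0.1 N)) or (y of blank_5_c in the frame of blank_5 below 0.00725 m and (x of blank_5_c in the frame of drawer_floor between -0.107 and 0.107 m and y of blank_5_c in the frame of drawer_floor between -0.082 and 0.082 m and z of blank_5_c in the frame of drawer_floor between 0 and 0.045 m))) and ((y of blank_6_c in the frame of blank_6 above 0.00725 m and (horizontal distance between blank_6_c and pot_plate below 0.085 m and z of blank_6_c in the frame of pot_plate between 0 and 0.045 m and contact force between blank_6 and the fingers below 0.1 N)) or (y of blank_6_c in the frame of blank_6 below 0.00725 m and (x of blank_6_c in the frame of drawer_floor between -0.107 and 0.107 m and y of blank_6_c in the frame of drawer_floor between -0.082 and 0.082 m and z of blank_6_c in the frame of drawer_floor between 0 and 0.045 m))) and value of joint lid below 0.05 rad); the robot touches nothing.
It fails at once if the screwdriver is moved by more than 3 cm (distance of screwdriver from where it was at the start of the episode above 0.03 m).
It fails at once if the glue is moved by more than 3 cm (distance of glue from where it was at the start of the episode above 0.03 m).
It fails at once if the tin is moved by more than 3 cm (distance of tin from where it was at the start of the episode above 0.03 m).
Of blank_1, blank_2, blank_3, blank_4, blank_5, blank_6 only 5 to 6 are there at a start; the rules pass over those that are not, and their reading is None.
At some moment in a run one of blank_1, blank_2, blank_3, blank_4, blank_5, blank_6 may be knocked a few centimetres aside while the robot is not near it.
Once in a run the grip may slacken for a moment while it holds something.
It also fails if it takes over 208 s, if anything falls off the work surface, if the arm or the gripper's body presses on something with over 40 N, if the wrist force passes 120 N, or if a joint passes its speed limit or range.

## Working session

There is one attempt and no reset: what is moved stays moved. The work goes in short steps, Python scripts to look and compute and a tool call to move; the robot and the scene stay as the last step left them, time stands still between calls to the robot, and variables do not carry over. Pictures are saved under pics/ and viewed, about 12 in all and at most 16, crops included, and the job is handed in when it is done.

Besides the shell and the picture viewer there is one more tool, called after "Call:" as a command line: name --argument value ..., lists and objects as JSON in quotes. play_rows: Moves the arm, as the interface text tells. Its arguments: {"type":"object","properties":{"rows":{"type":"array"},"force":{"type":"number"}},"required":["rows"]}

```bash
ls; mkdir -p pics
cat > h.py <<'E'
import numpy as np, cv2
from plant import ctrl
def cal(n):
    c=ctrl.calibration(n); f=200/np.tan(np.radians(c["vfov"])/2)
    K=np.array([[f,0,c["cx"]],[0,f,c["cy"]],[0,0,1.]]); return K,np.array(c["distortion"],float),np.array(c["camera_from_world"])
def rays(n,uv):
    K,d,T=cal(n); p=cv2.undistortPoints(np.array(uv,float).reshape(-1,1,2),K,d).reshape(-1,2)
    R=T[:3,:3]; o=-R.T@T[:3,3]; return o,np.c_[p,np.ones(len(p))]@R
def atz(n,uv,z):
    o,r=rays(n,uv); return o+r*((z-o[2])/r[:,2])[:,None]
def proj(n,P):
    K,d,T=cal(n); return cv2.projectPoints(np.array(P,float).reshape(-1,1,3),cv2.Rodrigues(T[:3,:3])[0],T[:3,3],K,d)[0].reshape(-1,2)
def cloud(n,dep):
    v,u=np.mgrid[:400,:640]; o,r=rays(n,np.c_[u.ravel(),v.ravel()]); 
    return (o+r*dep.ravel()[:,None]).reshape(400,640,3)
E
python3 - <<'E'
from h import *
print(ctrl.observe(), ctrl.tcp_to_grasp)
for n in ("side","top"):
    im,d=ctrl.read_camera(n); cv2.imwrite(f"pics/{n}0.png",im); np.save(f"{n}_d.npy",d)
    K,_,T=cal(n); print(n,K[0,0],(-T[:3,:3].T@T[:3,3]).round(3))
    for nm in ("blank_1_c","pot_plate","lid_hinge","lid_edge","lug_a","drawer_floor","screwdriver","glue","tin"):
        print(nm,[(np.round(x["xy"]).tolist(),round(x["conf"],2)) for x in ctrl.landmark_of(n,nm)][:10])
E
```

```text
pics
{'clock': 0.0, 'q': array([-1.37431636e+00,  1.81558278e-01,  1.60805440e+00,  8.10633832e-06,
        1.35378302e+00, -2.06264957e-01]), 'qvel': array([ 9.11583792e-04,  1.28547889e-03, -2.33527837e-03,  2.75637150e-04,
       -8.12781922e-05, -2.45088949e-04]), 'joint_efforts': array([-2.98284676e-04, -4.44867361e+01, -3.51341128e+01, -3.50381615e-04,
        9.04858840e-03,  2.56059587e-05]), 'tool_pos': array([ 0.22529147, -0.52840501,  0.23035204]), 'ee_rot': array([[ 3.91943200e-01, -9.19989353e-01, -3.44222809e-04],
       [-9.19987728e-01, -3.91943170e-01,  1.76989662e-03],
       [-1.76320182e-03, -3.77018183e-04, -9.99998374e-01]]), 'ft_force': array([-0.25029871,  0.28908972, -0.62751189]), 'torque': array([0.03050923, 0.01040324, 0.03284055]), 'finger_gap': 1.00480850838712} 0.0187
side 401.964021787509 [ 0.23  -0.958  0.749]
blank_1_c [([314.0, 220.0], 0.7)]
pot_plate [([320.0, 239.0], 0.71), ([381.0, 223.0], 0.43)]
lid_hinge [([293.0, 162.0], 0.78), ([381.0, 223.0], 0.19)]
lid_edge [([301.0, 99.0], 0.85), ([383.0, 222.0], 0.34)]
lug_a [([285.0, 180.0], 0.67)]
drawer_floor [([329.0, 314.0], 0.59)]
screwdriver [([382.0, 223.0], 0.47)]
glue [([346.0, 204.0], 0.79)]
tin [([385.0, 258.0], 0.67)]
top 389.53533831880924 [ 0.43  -0.011  1.094]
blank_1_c [([303.0, 205.0], 0.46)]
pot_plate [([203.0, 252.0], 0.94), ([376.0, 151.0], 0.23)]
lid_hinge []
lid_edge [([157.0, 174.0], 0.94), ([242.0, 228.0], 0.42)]
lug_a [([149.0, 269.0], 0.8), ([241.0, 228.0], 0.67)]
drawer_floor [([438.0, 231.0], 0.64)]
screwdriver [([318.0, 132.0], 0.93), ([378.0, 151.0], 0.47)]
glue [([266.0, 151.0], 0.92), ([326.0, 211.0], 0.43)]
tin [([376.0, 150.0], 0.79)]
```

Run:
```python
import cv2
a=cv2.imread("pics/top0.png"); cv2.imwrite("pics/v1.png",cv2.resize(a[60:360,80:480],None,fx=2,fy=2,interpolation=cv2.INTER_CUBIC))
b=cv2.imread("pics/side0.png"); cv2.imwrite("pics/v2.png",cv2.resize(b[60:360,140:540],None,fx=2,fy=2,interpolation=cv2.INTER_CUBIC))
```

```text
(no output)
```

View pics/v1.png

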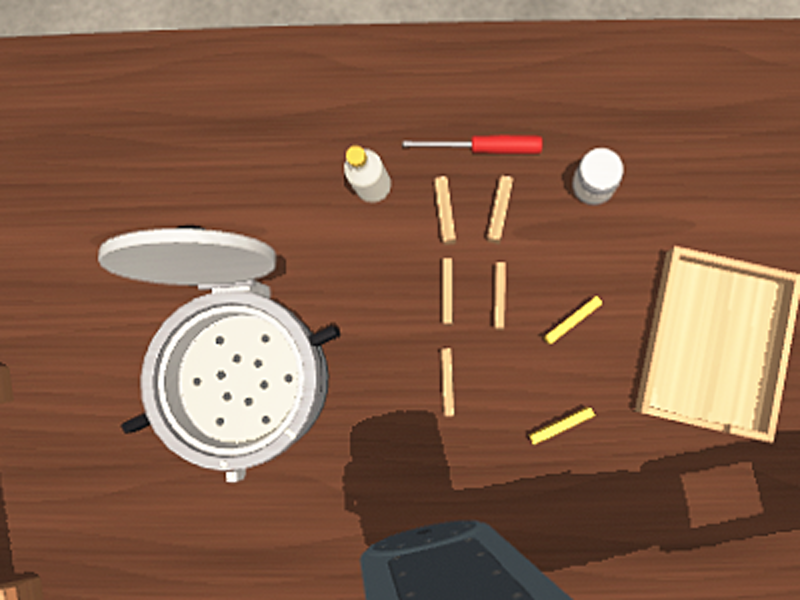

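View pics/v2.png

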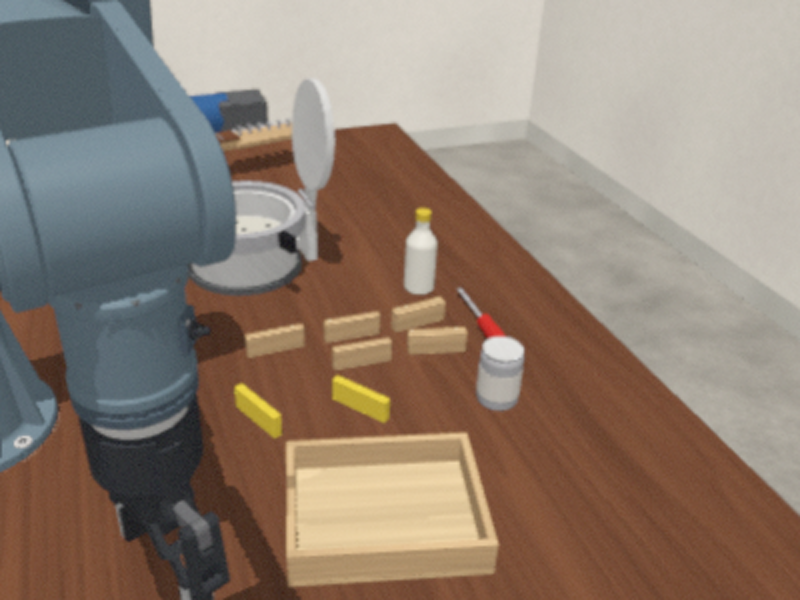

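Top view (2x crop from (80,60)): five tan blanks at about (445,209), (500,208), (447,290), (499,295) and (447,382). The two yellow look-alikes at (573,320) and (562,425) stay untouched. The pot is left at (238,380) with its lid open, and the drawer is at right. Next I'll localize all of these.

```bash
cat >> h.py <<'E'
def blanks(im,dep):
    P=cloud("top",dep); hsv=cv2.cvtColor(im,cv2.COLOR_BGR2HSV)
    m=((P[...,2]>.026)&(P[...,2]<.046)&(dep>0)&(P[...,0]>.2)&(P[...,0]<.8)).astype(np.uint8)
    n,l,s,c=cv2.connectedComponentsWithStats(m); out=[]
    for i in range(1,n):
        if s[i,4]<60 or s[i,4]>600: continue
        k=l==i; Q=P[k]; (cx,cy),(w,h),a=cv2.minAreaRect((Q[:,:2]*1000).astype(np.float32))
        d=np.linalg.svd(Q[:,:2]-Q[:,:2].mean(0),full_matrices=False)[2][0]
        yaw=np.degrees(np.arctan2(d[1],d[0])); yaw=(yaw+90)%180-90
        out.append((c[i].round().tolist(),[round(cx),round(cy)],(Q[:,:2].mean(0)*1000).round().tolist(),round(yaw,1),sorted([round(w),round(h)]),(np.median(Q[:,2])*1000).round(),hsv[k].mean(0).round().tolist(),int(s[i,4])))
    return out
E
python3 - <<'E'
from h import *
im=cv2.imread("pics/top0.png"); d=np.load("top_d.npy"); P=cloud("top",d)
for b in blanks(im,d): print(b)
print("plate",atz("top",[203,252],.058), P[252,203],"lug_a?",atz("top",[[149,269],[241,228]],.103),"edge",P[174,157])
print("post", P[297,196],"drawer",atz("top",[438,231],.008),P[231,438])
# pot circle fit: ring top z .10-.122
m=(P[...,2]>.100)&(P[...,2]<.122)&(P[...,1]>.05)&(P[...,1]<.7); m[:170]=0
Q=P[m][:,:2]; print(len(Q),Q.min(0),Q.max(0))
# plate
m=(abs(P[...,2]-.058)<.006)&(P[...,1]>.1)&(P[...,1]<.6); m=m.astype(np.uint8)
n,l,s,c=cv2.connectedComponentsWithStats(m); i=1+s[1:,4].argmax(); Q=P[l==i]; e=cv2.minEnclosingCircle((Q[:,:2]*1000).astype(np.float32)); print("platecirc",e,np.median(Q[:,2]))
# rim top
for z0,z1 in((.104,.112),(.112,.122)):
  m=((P[...,2]>z0)&(P[...,2]<z1)&(P[...,1]>.1)&(P[...,1]<.6)).astype(np.uint8); Q=P[m>0]; print(z0,len(Q),cv2.minEnclosingCircle((Q[:,:2]*1000).astype(np.float32)))
# drawer
m=((P[...,2]>.040)&(P[...,2]<.056)&(P[...,1]<-.15)&(P[...,0]>.25)).astype(np.uint8)
n,l,s,c=cv2.connectedComponentsWithStats(m); i=1+s[1:,4].argmax(); Q=P[l==i]; print("drawer",cv2.minAreaRect((Q[:,:2]*1000).astype(np.float32)))
m=((abs(P[...,2]-.008)<.005)&(P[...,1]<-.2)&(P[...,1]>-.55)&(P[...,0]>.25))
E
```

```text
([330.0, 163.0], [676, -29], [675.0, -29.0], np.float64(-13.0), [17, 90], np.float64(36.0), [18.0, 104.0, 242.0], 199)
([302.0, 164.0], [677, 49], [675.0, 49.0], np.float64(7.0), [17, 91], np.float64(36.0), [18.0, 105.0, 241.0], 199)
([407.0, 226.0], [502, -241], [499.0, -236.0], np.float64(-13.5), [10, 230], np.float64(38.0), [15.0, 114.0, 146.0], 137)
([462.0, 226.0], [509, -384], [497.0, -386.0], np.float64(12.0), [129, 268], np.float64(37.0), [15.0, 115.0, 153.0], 304)
([304.0, 205.0], [560, 46], [561.0, 46.0], np.float64(-0.5), [9, 88], np.float64(36.0), [20.0, 99.0, 252.0], 130)
([330.0, 206.0], [553, -26], [555.0, -26.0], np.float64(-2.0), [11, 89], np.float64(36.0), [18.0, 105.0, 243.0], 153)
([367.0, 219.0], [518, -126], [518.0, -126.0], np.float64(-53.4), [12, 88], np.float64(36.0), [29.0, 136.0, 253.0], 144)
([304.0, 251.0], [436, 47], [436.0, 47.0], np.float64(1.9), [12, 89], np.float64(36.0), [19.0, 102.0, 243.0], 159)
([77.0, 252.0], [439, 680], [438.0, 680.0], np.float64(10.1), [7, 48], np.float64(37.0), [12.0, 142.0, 119.0], 77)
([361.0, 272.0], [375, -107], [376.0, -107.0], np.float64(-66.0), [12, 89], np.float64(36.0), [29.0, 133.0, 250.0], 163)
plate [[0.43520895 0.31429434 0.058     ]] [0.4351913  0.31324332 0.06134667] lug_a? [[0.39281584 0.44022197 0.103     ]
 [0.49490272 0.20300154 0.103     ]] edge [ 0.66203395  0.47488671 -0.00098179]
post [0.32363781 0.31197642 0.1156274 ] drawer [[ 0.48380831 -0.32760604  0.008     ]] [ 0.48379598 -0.32753385  0.00824781]
2995 [0.3154472  0.18242838] [0.56742114 0.45623885]
platecirc ((441.5757751464844, 321.87225341796875), 88.09453582763672) 0.05834550040296771
0.104 946 ((549.7216796875, 292.43206787109375), 234.86814880371094)
0.112 1979 ((548.6163940429688, 295.1554260253906), 233.3127899169922)
drawer ((380.34979248046875, -709.339111328125), (330.7366638183594, 260.9571533203125), 89.83609008789062)
```

```bash
cat >> h.py <<'E'
def plan(*ts):
    """ts: (x,y,z mm, yaw deg of blank or jaw axis+90); prints tool shifts, twist from now"""
    s=ctrl.observe(); R=s["ee_rot"]; p=s["tool_pos"]*1000
    y0=np.degrees(np.arctan2(R[1,0],R[0,0]))
    print("now",p.round(1),"yaw",round(y0,1),"gap",round(s["finger_gap"]*85.4,1),"F",s["ft_force"].round(1),"t",round(s["clock"],2),"q6",s["q"][5].round(2))
    for t in ts:
        d=R.T@(np.array(t[:3])-p); tw=-(((t[3]-90-y0)+90)%180-90)
        print(t,"->",d.round(1).tolist(),"twist",round(np.radians(tw),3))
E
python3 - <<'E'
from h import *
c=lambda L:[[80+a/2,60+b/2] for a,b in L]
D=atz("top",c([(675,247),(800,272),(772,440),(637,408)]),.048); print("drawer corners",D[:,:2].round(3).tolist(),D.mean(0))
print(np.degrees(np.arctan2(*(D[0]-D[3])[[1,0]])),np.degrees(np.arctan2(*(D[1]-D[2])[[1,0]])))
print("hinge",atz("top",c([(238,290)]),.118),"post",atz("top",c([(235,475)]),.11))
plan((436,47,160,1.9))
im=cv2.imread("pics/top0.png");d=np.load("top_d.npy");P=cloud("top",d)
m=(P[...,2]>.14)&(P[...,1]>.15)&(P[...,1]<.6)&(P[...,0]>.5);Q=P[m];print("lid",len(Q),Q.min(0),Q.max(0), np.cov(Q.T).round(5))
w,v=np.linalg.eigh(np.cov(Q.T)); print("lid normal",v[:,0],Q.mean(0))
E
```

```text
drawer corners [[0.612, -0.266], [0.575, -0.438], [0.35, -0.385], [0.396, -0.206]] [ 0.48339237 -0.3236987   0.048     ]
-15.707730945704949 -13.134835739721815
hinge [[0.55396184 0.30852806 0.118     ]] post [[0.32178496 0.3099947  0.11      ]]
now [ 225.4 -529.   231.3] yaw -66.9 gap 84.8 F [-0.4 -0.3 -0. ] t 1.0 q6 -0.21
(436, 47, 160, 1.9) -> [-447.4, -419.5, 71.3] twist 0.37
lid 2039 [0.55926583 0.15030969 0.14000966] [0.73142729 0.42074981 0.33375558] [[ 0.00067 -0.00083 -0.00018]
 [-0.00083  0.00298  0.00045]
 [-0.00018  0.00045  0.00289]]
lid normal [0.95201447 0.30572531 0.01415945] [0.57790984 0.31503122 0.25867844]
```

Call:
play_rows --rows '[[50, [0, 0, 0], 0], [50, [0, 0, 0], 0]]' --force 40

```text
clock: 1.17
tool_pos: [0.2254, -0.529, 0.2313]
ee_rot: [[0.392, -0.92, -0.0], [-0.92, -0.392, 0.0], [-0.0, 0.0, -1.0]]
ft_force: [-0.1, -0.6, 0.0]
finger_gap: 0.747
```

Call:
play_rows --rows '[[50, [-40, -37, 0], 0.037], [50, [-80, -75, 0], 0.074], [50, [-120, -112, 0], 0.11], [50, [-160, -150, 0], 0.15], [50, [-200, -187, 0], 0.19], [50, [-240, -225, 0], 0.22], [50, [-280, -262, 0], 0.26], [50, [-310, -290, 0], 0.3], [50, [-310, -290, 0], 0.33], [50, [-310, -290, 0], 0.37]]'

```text
clock: 2.0
tool_pos: [0.3683, -0.1357, 0.2317]
ee_rot: [[0.031, -1.0, 0.001], [-1.0, -0.031, -0.001], [0.001, -0.001, -1.0]]
ft_force: [2.4, -0.3, -0.3]
finger_gap: 0.584
```

Run:
```python
from h import *
d=np.load("top_d.npy");P=cloud("top",d)
m=(P[...,2]>.165)&(P[...,1]>.15)&(P[...,1]<.6)&(P[...,0]>.5)&(P[...,0]<.7);Q=P[m]
for _ in range(4):
    c=Q.mean(0);w,v=np.linalg.eigh(np.cov(Q.T));n=v[:,0];n=n*np.sign(n[0]);Q=Q[abs((Q-c)@n)<.006]
print(len(Q),"lid n",n,"yaw",np.degrees(np.arctan2(n[1],n[0])),"tilt",np.degrees(np.arcsin(n[2])),c,Q.min(0),Q.max(0))
plan((436,47,140,1.9),(436,47,10,1.9))
```

```text
1659 lid n [ 0.99330279  0.06170221 -0.09768522] yaw 3.5545448091468836 tilt -5.6058905264759415 [0.57183864 0.32140338 0.26033726] [0.55966856 0.23334286 0.16526192] [0.58599925 0.42074981 0.33375558]
now [ 368.3 -135.7  231.7] yaw -88.2 gap 49.9 F [ 2.4 -0.3 -0.3] t 2.0 q6 0.88
(436, 47, 140, 1.9) -> [-180.6, -73.2, 91.6] twist -0.003
(436, 47, 10, 1.9) -> [-180.7, -73.1, 221.6] twist -0.003
```

Call:
play_rows --rows '[[50, [-38, -15, 10], 0], [50, [-76, -30, 20], 0], [50, [-114, -45, 50], 0], [50, [-150, -60, 80], 0], [50, [-181, -73, 100], 0], [50, [-181, -73, 100], 0], [50, [-181, -73, 100], 0]]'

```text
clock: 2.58
tool_pos: [0.4336, 0.0486, 0.129]
ee_rot: [[0.037, -0.999, -0.004], [-0.999, -0.037, 0.001], [-0.001, 0.004, -1.0]]
ft_force: [0.1, 0.6, -0.9]
finger_gap: 0.587
```

Run:
```python
from h import *
for n in ("top","side"):
    im,d=ctrl.read_camera(n); cv2.imwrite(f"pics/{n}1.png",im)
    if n=="top":
        for b in blanks(im,d): print(b)
plan((436,47,10,1.9))
a=cv2.imread("pics/top1.png")[60:360,80:480]; b=cv2.imread("pics/side1.png")[60:360,140:540]
cv2.imwrite("pics/v3.png",np.vstack([a,b]))
```

```text
([330.0, 163.0], [677, -29], [675.0, -28.0], np.float64(-12.8), [17, 91], np.float64(36.0), [18.0, 104.0, 242.0], 201)
([302.0, 164.0], [676, 49], [675.0, 49.0], np.float64(7.1), [17, 90], np.float64(36.0), [18.0, 105.0, 242.0], 199)
([462.0, 224.0], [507, -385], [501.0, -386.0], np.float64(12.8), [128, 265], np.float64(36.0), [15.0, 115.0, 147.0], 302)
([303.0, 205.0], [560, 46], [561.0, 46.0], np.float64(-0.4), [9, 88], np.float64(36.0), [19.0, 100.0, 252.0], 128)
([330.0, 206.0], [553, -26], [555.0, -26.0], np.float64(-2.1), [11, 88], np.float64(36.0), [18.0, 106.0, 243.0], 155)
([406.0, 234.0], [478, -233], [475.0, -230.0], np.float64(-13.4), [8, 180], np.float64(38.0), [15.0, 115.0, 139.0], 104)
([367.0, 219.0], [518, -126], [518.0, -126.0], np.float64(-53.3), [12, 89], np.float64(36.0), [29.0, 137.0, 253.0], 145)
([78.0, 251.0], [439, 680], [439.0, 680.0], np.float64(10.5), [6, 48], np.float64(37.0), [12.0, 142.0, 118.0], 77)
([361.0, 272.0], [375, -107], [376.0, -107.0], np.float64(-66.0), [12, 89], np.float64(36.0), [29.0, 133.0, 250.0], 164)
now [434.9  45.9 131.3] yaw -88.0 gap 50.2 F [-0.6 -0.4 -0.2] t 2.68 q6 1.37
(436, 47, 10, 1.9) -> [-1.1, -1.2, 121.3] twist 0.002
```

View pics/v3.png

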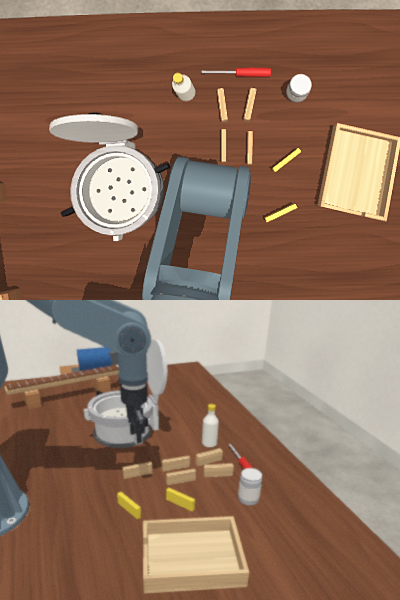

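The picture shows no sixth blank, so there are five tan and two yellow. Descending on blank E and pinching it.

Call:
play_rows --rows '[[50, [-1, -1, 40], 0], [50, [-1, -1, 80], 0], [50, [-1, -1, 121], 0], [50, [-1, -1, 121], 0], [0, [-1, -1, 121], 0], [0, [-1, -1, 121], 0], [0, [-1, -1, 121], 0], [0, [-1, -1, 121], 0], [0, [-1, -1, 121], 0], [0, [-1, -1, 121], 0]]'

```text
clock: 3.52
tool_pos: [0.4394, 0.046, 0.0139]
ee_rot: [[0.033, -0.999, 0.008], [-0.999, -0.033, -0.002], [0.002, -0.007, -1.0]]
ft_force: [-1.2, -1.4, 9.9]
finger_gap: 0.127
```

Run:
```python
from h import *
plan((436,47,160,1.9),(484,-326,160,-14),(484,-326,20,-14),(443,322,180,4))
```

```text
now [439.4  46.   13.9] yaw -88.1 gap 10.9 F [-1.2 -1.4  9.9] t 3.52 q6 1.37
(436, 47, 160, 1.9) -> [-0.9, 2.3, -146.1] twist -0.0
(484, -326, 160, -14) -> [373.5, -33.4, -145.1] twist 0.277
(484, -326, 20, -14) -> [373.2, -32.3, -5.1] twist 0.277
(443, 322, 180, 4) -> [-275.4, -14.0, -166.6] twist -0.037
```

Call:
play_rows --rows '[[0, [0, 0, -40], 0], [0, [0, 0, -80], 0], [0, [0, 0, -110], 0], [0, [30, 0, -120], 0], [0, [70, -3, -120], 0.03], [0, [110, -5, -120], 0.06], [0, [150, -7, -120], 0.1], [0, [190, -9, -120], 0.13], [0, [230, -11, -120], 0.16], [0, [250, -12, -120], 0.19]]'

```text
clock: 4.35
tool_pos: [0.4574, -0.2077, 0.1335]
ee_rot: [[-0.16, -0.987, 0.005], [-0.987, 0.16, -0.005], [0.004, -0.006, -1.0]]
ft_force: [0.0, -0.2, 0.1]
finger_gap: 0.131
```

Run:
```python
from h import *
plan((473,-370,120,-14),(473,-370,24,-14))
```

```text
now [ 457.4 -207.7  133.5] yaw -99.2 gap 11.2 F [ 0.  -0.2  0.1] t 4.35 q6 1.07
(473, -370, 120, -14) -> [157.6, -41.4, 14.4] twist 0.083
(473, -370, 24, -14) -> [157.2, -40.8, 110.4] twist 0.083
```

Call:
play_rows --rows '[[0, [40, -10, 0], 0.03], [0, [80, -20, 0], 0.06], [0, [120, -30, 0], 0.083], [0, [157, -41, 0], 0.083], [0, [157, -41, 40], 0.083], [0, [157, -41, 80], 0.083], [0, [157, -41, 107], 0.083], [0, [157, -41, 107], 0.083], [0, [157, -41, 107], 0.083]]'

```text
clock: 5.1
tool_pos: [0.4723, -0.3646, 0.0244]
ee_rot: [[-0.238, -0.971, 0.001], [-0.971, 0.238, -0.001], [0.001, -0.001, -1.0]]
ft_force: [0.6, -0.5, 0.6]
finger_gap: 0.127
```

Run:
```python
from h import *
plan((473,-370,24,-14))
```

```text
now [ 472.3 -364.6   24.4] yaw -103.8 gap 10.9 F [ 0.6 -0.5  0.6] t 5.1 q6 0.96
(473, -370, 24, -14) -> [5.1, -1.9, 0.4] twist 0.004
```

Call:
play_rows --rows '[[30, [0, 0, 0], 0], [30, [0, 0, 0], 0], [30, [0, 0, 0], 0], [30, [0, 0, -30], 0], [50, [0, 0, -70], 0], [50, [0, 0, -110], 0], [50, [0, 0, -110], 0]]'

```text
clock: 5.68
tool_pos: [0.4761, -0.3682, 0.1435]
ee_rot: [[-0.237, -0.971, 0.01], [-0.971, 0.237, -0.012], [0.009, -0.013, -1.0]]
ft_force: [2.0, -1.0, 1.5]
finger_gap: 0.582
```

Run:
```python
from h import *
im,d=ctrl.read_camera("top"); cv2.imwrite("pics/top2.png",im)
for b in blanks(im,d):
    if b[1][1]>-200 and b[1][1]<100:print(b[:5])
plan((554,-26,110,-2),(554,-26,20,-2))
```

```text
([302.0, 164.0], [676, 49], [675.0, 49.0], np.float64(7.1), [17, 90])
([330.0, 163.0], [676, -29], [675.0, -28.0], np.float64(-13.0), [17, 90])
([303.0, 205.0], [560, 46], [561.0, 46.0], np.float64(-0.7), [9, 87])
([330.0, 206.0], [554, -26], [555.0, -26.0], np.float64(-2.1), [11, 89])
([367.0, 219.0], [518, -125], [518.0, -125.0], np.float64(-53.2), [12, 89])
([361.0, 272.0], [375, -107], [376.0, -106.0], np.float64(-65.9), [12, 89])
now [ 475.  -367.   140.1] yaw -103.7 gap 49.9 F [-0.7  0.2 -0.2] t 5.73 q6 0.96
(554, -26, 110, -2) -> [-350.2, 4.6, 27.6] twist -0.205
(554, -26, 20, -2) -> [-350.9, 5.5, 117.6] twist -0.205
```

Call:
play_rows --rows '[[50, [-40, 0, 0], -0.03], [50, [-80, 1, 0], -0.06], [50, [-120, 2, 0], -0.09], [50, [-160, 2, 0], -0.12], [50, [-200, 3, 0], -0.15], [50, [-240, 4, 0], -0.18], [50, [-280, 4, 0], -0.205], [50, [-320, 5, 0], -0.205], [50, [-350, 5, 0], -0.205], [50, [-350, 5, 0], -0.205]]'

```text
clock: 6.57
tool_pos: [0.5505, -0.0175, 0.133]
ee_rot: [[-0.03, -1.0, -0.0], [-1.0, 0.03, 0.002], [-0.002, 0.0, -1.0]]
ft_force: [0.3, 0.0, -0.3]
finger_gap: 0.587
```

Run:
```python
from h import *
plan((554,-26,20,-2))
```

```text
now [550.5 -17.5 133. ] yaw -91.7 gap 50.1 F [ 0.3  0.  -0.3] t 6.57 q6 1.35
(554, -26, 20, -2) -> [8.6, -3.8, 112.9] twist 0.005
```

Call:
play_rows --rows '[[50, [0, 0, 0], 0], [50, [0, 0, 0], 0], [50, [0, 0, 30], 0]]'

```text
clock: 6.82
tool_pos: [0.5548, -0.0251, 0.1084]
ee_rot: [[-0.036, -0.999, 0.01], [-0.999, 0.036, -0.003], [0.003, -0.011, -1.0]]
ft_force: [2.7, -0.5, 0.9]
finger_gap: 0.588
```

Run:
```python
from h import *
plan((554,-26,20,-2))
```

```text
now [554.8 -25.1 108.4] yaw -92.1 gap 50.2 F [ 2.7 -0.5  0.9] t 6.82 q6 1.35
(554, -26, 20, -2) -> [0.7, 1.7, 88.4] twist -0.001
```

Call:
play_rows --rows '[[50, [0, 0, 40], 0], [50, [0, 0, 80], 0], [50, [0, 0, 85], 0], [50, [0, 0, 85], 0], [50, [0, 0, 85], 0], [0, [0, 0, 85], 0], [0, [0, 0, 85], 0], [0, [0, 0, 85], 0], [0, [0, 0, 85], 0], [0, [0, 0, 85], 0]]'

```text
clock: 7.65
tool_pos: [0.5521, -0.0234, 0.0204]
ee_rot: [[-0.035, -0.999, 0.003], [-0.999, 0.035, -0.001], [0.001, -0.003, -1.0]]
ft_force: [-0.9, -1.0, 7.1]
finger_gap: 0.128
```

Run:
```python
from h import *
plan((484,-326,120,-14),(443,322,190,4))
```

```text
now [552.1 -23.4  20.4] yaw -92.0 gap 10.9 F [-0.9 -1.   7.1] t 7.65 q6 1.35
(484, -326, 120, -14) -> [304.9, 57.1, -99.5] twist 0.209
(443, 322, 190, 4) -> [-341.2, 120.5, -170.4] twist -0.105
```

Also thin (10.9 mm reading). Into the drawer, centre slot.

Call:
play_rows --rows '[[0, [0, 0, -40], 0], [0, [0, 0, -80], 0], [0, [0, 0, -105], 0], [0, [40, 7, -105], 0.03], [0, [80, 15, -105], 0.06], [0, [120, 22, -105], 0.09], [0, [160, 30, -105], 0.12], [0, [200, 37, -105], 0.15], [0, [240, 45, -105], 0.18], [0, [280, 52, -105], 0.209]]'

```text
clock: 8.48
tool_pos: [0.4881, -0.3028, 0.1241]
ee_rot: [[-0.243, -0.97, 0.001], [-0.97, 0.243, -0.001], [0.001, -0.001, -1.0]]
ft_force: [0.9, -0.3, -0.4]
finger_gap: 0.124
```

Call:
play_rows --rows '[[0, [25, 5, 0], 0], [0, [25, 5, 0], 0], [0, [25, 5, 0], 0]]'

```text
clock: 8.73
tool_pos: [0.4772, -0.3253, 0.1238]
ee_rot: [[-0.245, -0.97, 0.001], [-0.97, 0.245, -0.0], [0.0, -0.001, -1.0]]
ft_force: [-0.2, 0.1, -0.4]
finger_gap: 0.127
```

Run:
```python
from h import *
plan((484,-326,30,-14))
```

```text
now [ 477.2 -325.3  123.8] yaw -104.2 gap 10.8 F [-0.2  0.1 -0.4] t 8.73 q6 1.01
(484, -326, 30, -14) -> [-1.0, -6.7, 93.8] twist -0.003
```

Call:
play_rows --rows '[[0, [-1, -7, 40], 0], [0, [-1, -7, 80], 0], [0, [-1, -7, 92], 0], [0, [-1, -7, 92], 0], [0, [-1, -7, 92], 0], [30, [-1, -7, 92], 0], [30, [-1, -7, 92], 0], [30, [-1, -7, 92], 0], [30, [-1, -7, 52], 0], [50, [-1, -7, 12], 0]]'

```text
clock: 9.57
tool_pos: [0.4829, -0.3227, 0.1096]
ee_rot: [[-0.242, -0.97, -0.005], [-0.97, 0.242, 0.005], [-0.004, 0.006, -1.0]]
ft_force: [0.5, -0.9, 0.9]
finger_gap: 0.478
```

Call:
play_rows --rows '[[50, [0, 0, -30], 0], [50, [0, 0, -30], 0], [50, [0, 0, -30], 0]]'

```text
clock: 9.82
tool_pos: [0.4863, -0.3261, 0.1446]
ee_rot: [[-0.242, -0.97, 0.004], [-0.97, 0.242, -0.004], [0.003, -0.005, -1.0]]
ft_force: [-0.7, -0.3, -0.8]
finger_gap: 0.585
```

Run:
```python
from h import *
im,d=ctrl.read_camera("top"); cv2.imwrite("pics/top3.png",im)
for b in blanks(im,d):
    if b[1][1]>-200 and b[1][1]<100:print(b[:5])
plan((561,46,120,-0.5),(561,46,20,-0.5))
```

```text
([330.0, 163.0], [676, -29], [675.0, -28.0], np.float64(-12.7), [17, 91])
([302.0, 164.0], [676, 49], [676.0, 49.0], np.float64(6.9), [17, 90])
([303.0, 205.0], [560, 46], [561.0, 46.0], np.float64(-0.6), [9, 88])
([367.0, 219.0], [518, -126], [518.0, -126.0], np.float64(-53.3), [12, 89])
([361.0, 272.0], [375, -107], [376.0, -107.0], np.float64(-66.0), [12, 89])
now [ 485.2 -325.   142.4] yaw -104.0 gap 49.8 F [-0.   0.2 -1.1] t 9.87 q6 1.02
(561, 46, 120, -0.5) -> [-378.3, 16.1, 21.9] twist -0.235
(561, 46, 20, -0.5) -> [-378.5, 16.3, 121.9] twist -0.235
```

Call:
play_rows --rows '[[50, [-40, 2, 0], -0.03], [50, [-80, 3, 0], -0.06], [50, [-120, 5, 0], -0.09], [50, [-160, 7, 0], -0.12], [50, [-200, 9, 0], -0.15], [50, [-240, 10, 0], -0.18], [50, [-280, 12, 0], -0.21], [50, [-320, 14, 0], -0.235], [50, [-360, 15, 0], -0.235], [50, [-378, 16, 0], -0.235]]'

```text
clock: 10.7
tool_pos: [0.5596, 0.0504, 0.1395]
ee_rot: [[-0.006, -1.0, -0.003], [-1.0, 0.006, 0.002], [-0.002, 0.003, -1.0]]
ft_force: [-0.6, 0.7, 0.3]
finger_gap: 0.585
```

Call:
play_rows --rows '[[50, [0, 0, 0], 0], [50, [0, 0, 0], 0], [50, [0, 0, 30], 0], [50, [0, 0, 30], 0], [50, [0, 0, 30], 0]]'

```text
clock: 11.12
tool_pos: [0.5584, 0.0449, 0.1092]
ee_rot: [[-0.011, -1.0, -0.006], [-1.0, 0.011, 0.001], [-0.0, 0.006, -1.0]]
ft_force: [-0.1, -0.3, -0.3]
finger_gap: 0.586
```

Run:
```python
from h import *
plan((561,46,20,-0.5))
```

```text
now [558.4  44.9 109.2] yaw -90.6 gap 50.1 F [-0.1 -0.3 -0.3] t 11.12 q6 1.45
(561, 46, 20, -0.5) -> [-1.1, -3.1, 89.1] twist -0.002
```

Call:
play_rows --rows '[[50, [-1, -3, 40], 0], [50, [-1, -3, 80], 0], [50, [-1, -3, 89], 0], [50, [-1, -3, 89], 0], [50, [-1, -3, 89], 0], [0, [-1, -3, 89], 0], [0, [-1, -3, 89], 0], [0, [-1, -3, 89], 0], [0, [-1, -3, 89], 0], [0, [-1, -3, 89], 0]]'

```text
clock: 11.95
tool_pos: [0.5652, 0.0468, 0.0245]
ee_rot: [[-0.009, -1.0, 0.003], [-1.0, 0.009, -0.0], [0.0, -0.003, -1.0]]
ft_force: [-1.0, -0.5, 6.0]
finger_gap: 0.128
```

Run:
```python
from h import *
plan((495,-282,120,-14),(443,322,190,4))
```

```text
now [565.2  46.8  24.5] yaw -90.5 gap 11.0 F [-1.  -0.5  6. ] t 11.95 q6 1.45
(495, -282, 120, -14) -> [329.4, 67.0, -95.6] twist 0.235
(443, 322, 190, 4) -> [-274.0, 124.1, -166.1] twist -0.079
```

Thin again. Into the drawer, +y slot.

Call:
play_rows --rows '[[0, [0, 0, -40], 0], [0, [0, 0, -80], 0], [0, [0, 0, -105], 0], [0, [40, 8, -105], 0.03], [0, [80, 16, -105], 0.06], [0, [120, 24, -105], 0.09], [0, [160, 32, -105], 0.12], [0, [200, 40, -105], 0.16], [0, [240, 48, -105], 0.2], [0, [280, 57, -105], 0.235]]'

```text
clock: 12.78
tool_pos: [0.5038, -0.2346, 0.1285]
ee_rot: [[-0.243, -0.97, 0.002], [-0.97, 0.243, -0.001], [0.001, -0.002, -1.0]]
ft_force: [2.1, 0.3, 0.5]
finger_gap: 0.125
```

Call:
play_rows --rows '[[0, [39, 8, 0], 0], [0, [49, 10, 0], 0], [0, [49, 10, 0], 0], [0, [49, 10, 0], 0]]'

```text
clock: 13.12
tool_pos: [0.4825, -0.2779, 0.1278]
ee_rot: [[-0.243, -0.97, 0.001], [-0.97, 0.243, 0.0], [-0.0, -0.001, -1.0]]
ft_force: [0.1, 0.9, -1.0]
finger_gap: 0.129
```

Run:
```python
from h import *
plan((495,-282,34,-14))
```

```text
now [ 482.5 -277.9  127.8] yaw -104.1 gap 11.0 F [ 0.1  0.9 -1. ] t 13.12 q6 1.08
(495, -282, 34, -14) -> [1.0, -13.1, 93.8] twist -0.002
```

Call:
play_rows --rows '[[0, [1, -13, 20], 0], [0, [1, -13, 60], 0], [0, [1, -13, 92], 0], [0, [1, -13, 92], 0], [0, [1, -13, 92], 0], [30, [1, -13, 92], 0], [30, [1, -13, 92], 0], [30, [1, -13, 92], 0], [30, [1, -13, 52], 0], [50, [1, -13, 12], 0]]'

```text
clock: 13.95
tool_pos: [0.4931, -0.2801, 0.1142]
ee_rot: [[-0.242, -0.97, -0.005], [-0.97, 0.242, 0.004], [-0.003, 0.006, -1.0]]
ft_force: [0.5, -0.5, 1.8]
finger_gap: 0.475
```

Call:
play_rows --rows '[[50, [-40, 0, -30], 0], [50, [-80, 0, -30], 0], [50, [-80, 0, -30], 0], [50, [-80, 0, -30], 0]]'

```text
clock: 14.28
tool_pos: [0.5152, -0.2022, 0.147]
ee_rot: [[-0.238, -0.971, 0.002], [-0.971, 0.238, -0.001], [0.001, -0.002, -1.0]]
ft_force: [-1.0, 0.2, -0.6]
finger_gap: 0.584
```

Run:
```python
from h import *
im,d=ctrl.read_camera("top"); cv2.imwrite("pics/top4.png",im)
for b in blanks(im,d):
    if b[1][1]>-200 and b[1][1]<100:print(b[:5])
plan((676,49,120,7),(676,49,20,7))
cv2.imwrite("pics/v4.png",np.hstack([cv2.resize(im[100:340,280:500],None,fx=2,fy=2),cv2.resize(im[150:310,100:270],None,fx=2,fy=2,interpolation=cv2.INTER_CUBIC)[:,:].copy() if 0 else np.vstack([cv2.resize(im[150:310,100:280],None,fx=2,fy=2,interpolation=cv2.INTER_CUBIC),np.zeros((160,360,3),np.uint8)])]))
```

```text
([330.0, 163.0], [677, -29], [675.0, -28.0], np.float64(-12.8), [17, 91])
([302.0, 164.0], [676, 49], [675.0, 49.0], np.float64(7.1), [17, 90])
([367.0, 219.0], [518, -126], [518.0, -126.0], np.float64(-53.3), [12, 89])
now [ 514.6 -203.5  146.2] yaw -103.9 gap 49.8 F [-0.7 -0.1 -0.4] t 14.33 q6 1.22
(676, 49, 120, 7) -> [-283.8, -96.2, 26.1] twist -0.364
(676, 49, 20, 7) -> [-283.9, -96.0, 126.1] twist -0.364
```

View pics/v4.png

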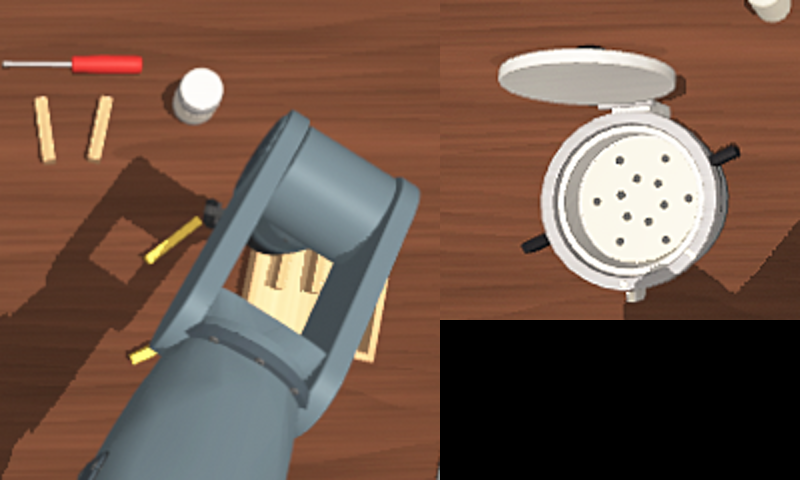

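Call:
play_rows --rows '[[50, [-37, -8, 0], -0.04], [50, [-75, -17, 0], -0.08], [50, [-112, -25, 0], -0.13], [50, [-150, -35, 0], -0.17], [50, [-187, -50, 0], -0.21], [50, [-224, -65, 0], -0.25], [50, [-255, -80, 0], -0.3], [50, [-284, -96, 0], -0.33], [50, [-284, -96, 0], -0.364], [50, [-284, -96, 0], -0.364]]'

```text
clock: 15.17
tool_pos: [0.6766, 0.0482, 0.1438]
ee_rot: [[0.122, -0.993, -0.002], [-0.993, -0.122, -0.0], [0.0, 0.002, -1.0]]
ft_force: [-0.7, -1.0, 0.3]
finger_gap: 0.584
```

Call:
play_rows --rows '[[50, [0, 0, 0], 0], [50, [0, 0, 30], 0], [50, [0, 0, 30], 0], [50, [0, 0, 30], 0]]'

```text
clock: 15.5
tool_pos: [0.6739, 0.0467, 0.1132]
ee_rot: [[0.117, -0.993, -0.005], [-0.993, -0.117, 0.0], [-0.001, 0.005, -1.0]]
ft_force: [0.6, -0.1, 0.4]
finger_gap: 0.581
```

Run:
```python
from h import *
plan((676,49,20,7))
```

```text
now [673.9  46.7 113.2] yaw -83.3 gap 49.6 F [ 0.6 -0.1  0.4] t 15.5 q6 1.35
(676, 49, 20, 7) -> [-1.9, -2.9, 93.2] twist -0.005
```

Call:
play_rows --rows '[[50, [-2, -2, 40], 0], [50, [-2, -2, 80], 0], [50, [-2, -2, 91], 0], [50, [-2, -2, 91], 0], [50, [-2, -2, 91], 0], [0, [-2, -2, 91], 0], [0, [-2, -2, 91], 0], [0, [-2, -2, 91], 0], [0, [-2, -2, 91], 0], [0, [-2, -2, 91], 0]]'

```text
clock: 16.33
tool_pos: [0.6798, 0.0502, 0.0273]
ee_rot: [[0.12, -0.993, 0.004], [-0.993, -0.12, -0.001], [0.001, -0.004, -1.0]]
ft_force: [-1.0, 0.7, 6.7]
finger_gap: 0.185
```

Run:
```python
from h import *
# pot y offset -38 / +38, yaw 4
c=np.array([443,322]);y=np.array([-np.sin(np.radians(4)),np.cos(np.radians(4))])
print(c-38*y,c+38*y)
plan((*(c-38*y),190,4),)
```

```text
[445.650746   284.09256609] [440.349254   359.90743391]
now [679.8  50.2  27.3] yaw -83.1 gap 15.8 F [-1.   0.7  6.7] t 16.33 q6 1.35
(np.float64(445.6507460022768), np.float64(284.0925660901267), 190, 4) -> [-260.0, 203.8, -163.8] twist 0.05
```

Reading 15.8 mm, so this one is thick. Lifting high, retracting toward the robot, then going over the pot.

Call:
play_rows --rows '[[0, [0, 0, -40], 0], [0, [0, 0, -80], 0], [0, [0, 0, -120], 0], [0, [0, 20, -150], 0], [0, [0, 60, -168], 0], [0, [0, 100, -168], 0], [0, [0, 140, -168], 0], [0, [0, 180, -168], 0], [0, [-25, 204, -168], 0.02], [0, [-65, 204, -168], 0.05]]'

```text
clock: 17.17
tool_pos: [0.4638, 0.0886, 0.1926]
ee_rot: [[0.064, -0.998, -0.001], [-0.998, -0.064, -0.001], [0.001, 0.001, -1.0]]
ft_force: [2.0, 0.4, -0.9]
finger_gap: 0.182
```

Call:
play_rows --rows '[[0, [-40, 0, 0], 0], [0, [-80, 0, 0], 0], [0, [-120, 0, 0], 0], [0, [-160, 0, 0], 0], [0, [-185, 0, 0], 0], [0, [-192, 0, 0], 0], [0, [-192, 0, 0], 0], [0, [-192, 0, 0], 0]]'

```text
clock: 17.83
tool_pos: [0.4542, 0.2818, 0.1927]
ee_rot: [[0.071, -0.997, 0.001], [-0.997, -0.071, -0.0], [0.0, -0.001, -1.0]]
ft_force: [0.4, -0.1, -0.8]
finger_gap: 0.185
```

Run:
```python
from h import *
im,d=ctrl.read_camera("side"); cv2.imwrite("pics/side5.png",im); cv2.imwrite("pics/v5.png",cv2.resize(im[80:260,140:400],None,fx=3,fy=3,interpolation=cv2.INTER_CUBIC))
plan((445.5,287,87,4))
```

```text
now [454.3 281.2 192.6] yaw -86.0 gap 15.9 F [ 0.9  0.2 -0.8] t 17.88 q6 1.83
(445.5, 287, 87, 4) -> [-6.5, 8.4, 105.6] twist -0.0
```

View pics/v5.png

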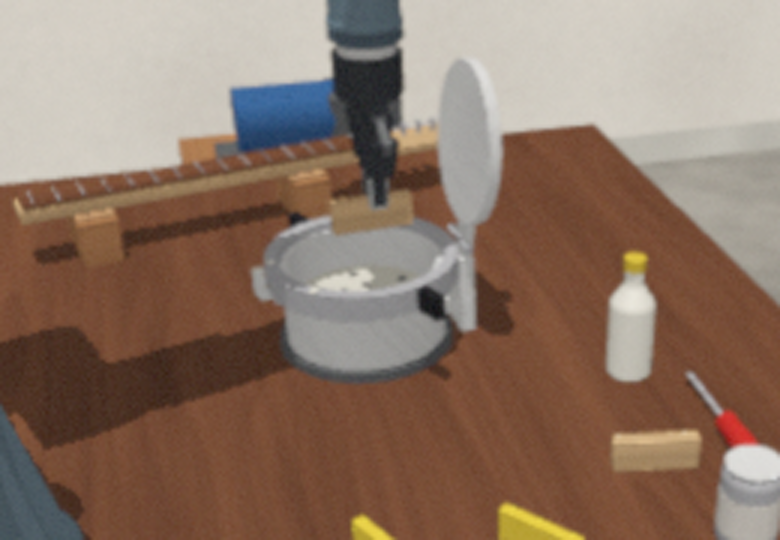

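The blank is held over the pot and level with the rim, at about (370,210) in the crop. Lowering onto the plate.

Call:
play_rows --rows '[[0, [-6, 6, 0], 0], [0, [-6, 6, 40], 0], [0, [-6, 6, 80], 0], [0, [-6, 6, 104], 0], [0, [-6, 6, 104], 0], [0, [-6, 6, 104], 0], [26, [-6, 6, 104], 0], [26, [-6, 6, 104], 0], [26, [-6, 6, 104], 0]]'

```text
clock: 18.63
tool_pos: [0.4485, 0.2876, 0.0895]
ee_rot: [[0.069, -0.998, 0.002], [-0.998, -0.069, 0.001], [-0.0, -0.002, -1.0]]
ft_force: [0.4, 0.9, 0.3]
finger_gap: 0.303
```

Call:
play_rows --rows '[[26, [0, 0, -40], 0], [26, [0, 0, -80], 0], [40, [0, 0, -110], 0], [40, [0, 0, -110], 0], [40, [40, 0, -110], 0], [50, [80, 0, -110], 0], [50, [120, 0, -110], 0], [50, [160, 0, -110], 0], [50, [200, 0, -110], 0], [50, [240, 0, -110], 0]]'

```text
clock: 19.47
tool_pos: [0.4643, 0.0465, 0.1988]
ee_rot: [[0.07, -0.998, 0.001], [-0.998, -0.07, -0.0], [0.0, -0.001, -1.0]]
ft_force: [0.7, 0.1, -0.1]
finger_gap: 0.585
```

Run:
```python
from h import *
im,d=ctrl.read_camera("top"); cv2.imwrite("pics/top6.png",im); np.save("top6.npy",d)
for b in blanks(im,d):
    if b[1][1]>-200 and b[1][1]<100:print(b[:5])
P=cloud("top",d); m=(P[...,2]>.085)&(P[...,2]<.1)&(np.hypot(P[...,0]-.443,P[...,1]-.322)<.075)
print(m.sum(),P[m].mean(0) if m.any() else None, cv2.minAreaRect((P[m][:,:2]*1000).astype(np.float32)))
plan((676,-29,190,-13),(676,-29,20,-13))
```

```text
([330.0, 163.0], [676, -29], [676.0, -29.0], np.float64(-13.1), [17, 90])
([367.0, 219.0], [518, -126], [518.0, -126.0], np.float64(-53.4), [12, 88])
([361.0, 272.0], [376, -107], [376.0, -107.0], np.float64(-66.1), [12, 89])
243 [0.44285123 0.2849612  0.09333754] ((444.052734375, 285.2758483886719), (90.4703369140625, 17.751447677612305), 4.0187602043151855)
now [465.4  39.8 198.9] yaw -86.2 gap 49.9 F [ 3.  -4.7 -0.3] t 19.52 q6 1.34
(676, -29, 190, -13) -> [82.4, -205.6, 9.6] twist 0.293
(676, -29, 20, -13) -> [81.6, -205.4, 179.6] twist 0.293
```

Call:
play_rows --rows '[[50, [16, -40, 0], 0.05], [50, [32, -80, 0], 0.1], [50, [48, -120, 0], 0.15], [50, [62, -160, 0], 0.2], [50, [76, -195, 0], 0.25], [50, [78, -203, 0], 0.293], [50, [78, -203, 40], 0.293], [50, [78, -203, 80], 0.293], [50, [78, -203, 90], 0.293], [50, [78, -203, 90], 0.293]]'

```text
clock: 20.35
tool_pos: [0.6691, -0.0146, 0.1037]
ee_rot: [[-0.221, -0.975, -0.009], [-0.975, 0.221, 0.002], [0.0, 0.009, -1.0]]
ft_force: [-0.5, -0.3, 0.5]
finger_gap: 0.58
```

Run:
```python
from h import *
im,d=ctrl.read_camera("top")
for b in blanks(im,d):
    if b[1][1]>-200 and b[1][1]<100:print(b[:5])
plan((676,-29,25,-13))
```

```text
([330.0, 165.0], [670, -27], [670.0, -28.0], np.float64(-17.8), [17, 30])
([367.0, 219.0], [518, -126], [518.0, -126.0], np.float64(-53.3), [12, 89])
([361.0, 272.0], [375, -107], [376.0, -107.0], np.float64(-65.9), [12, 89])
now [671.2 -15.  107.1] yaw -102.8 gap 50.0 F [-0.4  0.1  1.2] t 20.4 q6 1.6
(676, -29, 25, -13) -> [12.6, -8.1, 82.1] twist 0.004
```

Call:
play_rows --rows '[[50, [12, -5, 0], 0], [50, [12, -5, 0], 0], [50, [12, -5, 40], 0], [50, [12, -5, 80], 0], [50, [12, -5, 83], 0], [50, [12, -5, 83], 0], [50, [12, -5, 83], 0]]'

```text
clock: 20.98
tool_pos: [0.6764, -0.0288, 0.0281]
ee_rot: [[-0.222, -0.975, 0.003], [-0.975, 0.222, -0.001], [0.0, -0.003, -1.0]]
ft_force: [0.7, 0.6, 0.7]
finger_gap: 0.584
```

Call:
play_rows --rows '[[0, [0, 0, 0], 0], [0, [0, 0, 0], 0], [0, [0, 0, 0], 0], [0, [0, 0, 0], 0], [0, [0, 0, 0], 0]]'

```text
clock: 21.4
tool_pos: [0.6766, -0.0285, 0.0283]
ee_rot: [[-0.221, -0.975, 0.004], [-0.975, 0.221, -0.001], [-0.0, -0.004, -1.0]]
ft_force: [-1.7, -0.4, 6.1]
finger_gap: 0.184
```

Run:
```python
from h import *
plan((441,357,200,4))
```

```text
now [676.6 -28.5  28.3] yaw -102.8 gap 15.7 F [-1.7 -0.4  6.1] t 21.4 q6 1.58
(441, 357, 200, 4) -> [-323.9, 314.3, -173.0] twist -0.293
```

Thick. Same route to the other side of the plate.

Call:
play_rows --rows '[[0, [0, 0, -40], 0], [0, [0, 0, -80], 0], [0, [0, 0, -120], 0], [0, [4, 20, -155], 0], [0, [13, 58, -170], -0.03], [0, [21, 95, -170], -0.08], [0, [30, 133, -170], -0.13], [0, [38, 170, -170], -0.18], [0, [46, 205, -170], -0.23], [0, [30, 229, -170], -0.293]]'

```text
clock: 22.23
tool_pos: [0.4419, -0.0083, 0.1959]
ee_rot: [[0.07, -0.998, 0.0], [-0.998, -0.07, -0.002], [0.002, -0.0, -1.0]]
ft_force: [0.3, 0.1, -0.9]
finger_gap: 0.18
```

Call:
play_rows --rows '[[0, [0, 0, 0], 0], [0, [0, 0, 0], 0]]'

```text
clock: 22.4
tool_pos: [0.4446, -0.0064, 0.1966]
ee_rot: [[0.07, -0.998, 0.003], [-0.998, -0.07, -0.001], [0.001, -0.003, -1.0]]
ft_force: [0.5, 0.5, 0.1]
finger_gap: 0.18
```

Run:
```python
from h import *
plan((441,357,200,4))
```

```text
now [444.6  -6.4 196.6] yaw -86.0 gap 15.3 F [0.5 0.5 0.1] t 22.4 q6 1.22
(441, 357, 200, 4) -> [-362.7, -22.0, -3.7] twist 0.0
```

Call:
play_rows --rows '[[0, [-40, -2, 0], 0], [0, [-80, -5, 0], 0], [0, [-120, -7, 0], 0], [0, [-160, -10, 0], 0], [0, [-200, -12, 0], 0], [0, [-240, -15, 0], 0], [0, [-280, -17, 0], 0], [0, [-320, -19, 0], 0], [0, [-355, -21, 0], 0], [0, [-363, -22, 0], 0]]'

```text
clock: 23.23
tool_pos: [0.4419, 0.3621, 0.1959]
ee_rot: [[0.073, -0.997, 0.002], [-0.997, -0.073, 0.003], [-0.003, -0.002, -1.0]]
ft_force: [0.1, -0.1, -0.1]
finger_gap: 0.18
```

Call:
play_rows --rows '[[0, [0, 0, 0], 0], [0, [0, 0, 0], 0], [0, [0, 0, 0], 0]]'

```text
clock: 23.48
tool_pos: [0.4419, 0.3557, 0.1951]
ee_rot: [[0.069, -0.998, -0.0], [-0.998, -0.069, -0.001], [0.001, 0.0, -1.0]]
ft_force: [-0.1, 0.4, -0.2]
finger_gap: 0.186
```

Run:
```python
from h import *
plan((441,357,88,4))
```

```text
now [441.9 355.7 195.1] yaw -86.1 gap 15.9 F [-0.1  0.4 -0.2] t 23.48 q6 1.97
(441, 357, 88, 4) -> [-1.4, 0.8, 107.1] twist -0.001
```

Call:
play_rows --rows '[[0, [0, 0, 40], 0], [0, [0, 0, 80], 0], [0, [0, 0, 106], 0], [0, [0, 0, 106], 0], [0, [0, 0, 106], 0], [26, [0, 0, 106], 0], [26, [0, 0, 106], 0], [26, [0, 0, 106], 0], [26, [0, 0, 66], 0], [26, [0, 0, 26], 0]]'

```text
clock: 24.32
tool_pos: [0.4395, 0.3557, 0.1684]
ee_rot: [[0.07, -0.998, -0.005], [-0.998, -0.07, -0.003], [0.002, 0.005, -1.0]]
ft_force: [1.0, 0.7, 0.3]
finger_gap: 0.306
```

Call:
play_rows --rows '[[40, [0, 0, -35], 0], [40, [40, 0, -40], 0], [40, [80, 0, -40], 0], [20, [120, 0, -40], 0], [0, [160, 0, -40], 0], [0, [200, 0, -40], 0], [0, [240, 0, -40], 0], [0, [280, 0, -40], 0], [0, [300, 0, -40], 0], [0, [300, 0, -40], 0]]'

```text
clock: 25.15
tool_pos: [0.463, 0.0538, 0.2106]
ee_rot: [[0.065, -0.998, 0.002], [-0.998, -0.065, -0.002], [0.002, -0.002, -1.0]]
ft_force: [0.2, 0.5, 0.3]
finger_gap: 0.002
```

Run:
```python
from h import *
im,d=ctrl.read_camera("top"); cv2.imwrite("pics/top7.png",im); np.save("top7.npy",d)
P=cloud("top",d); m=((P[...,2]>.085)&(P[...,2]<.1)&(np.hypot(P[...,0]-.443,P[...,1]-.322)<.075)).astype(np.uint8)
n,l,s,c=cv2.connectedComponentsWithStats(m)
for i in range(1,n):
    if s[i,4]>40: print(cv2.minAreaRect((P[l==i][:,:2]*1000).astype(np.float32)))
for nm in("lug_a","lid_edge","lid_hinge","pot_plate"): print(nm,[(np.round(x["xy"],1).tolist(),round(x["conf"],2)) for x in ctrl.landmark_of("top",nm)])
# lid plane
m=(P[...,2]>.165)&(P[...,1]>.2)&(P[...,1]<.45)&(P[...,0]>.54)&(P[...,0]<.62);Q=P[m]
for _ in range(5):
    c0=Q.mean(0);w,v=np.linalg.eigh(np.cov(Q.T));nn=v[:,0];nn=nn*np.sign(nn[0]);Q=Q[abs((Q-c0)@nn)<.004]
print("lid",nn,c0,np.degrees(np.arctan2(nn[1],nn[0])),np.degrees(np.arcsin(nn[2])),Q.min(0),Q.max(0))
# black lugs: z .09-.125 dark, outside ring
g=cv2.cvtColor(im,cv2.COLOR_BGR2GRAY); r=np.hypot(P[...,0]-.443,P[...,1]-.322)
m=((r>.118)&(r<.155)&(P[...,2]>.108)&(P[...,2]<.13)&(P[...,1]>.15)&(P[...,1]<.5)).astype(np.uint8);n,l,s,c=cv2.connectedComponentsWithStats(m)
for i in range(1,n):
    if s[i,4]>15: q=P[l==i].mean(0);print("outring",q.round(4),s[i,4],g[l==i].mean(),"ang",np.degrees(np.arctan2(q[1]-.322,q[0]-.443)))
plan((443,322,250,4))
cv2.imwrite("pics/v6.png",np.hstack([cv2.resize(im[160:310,110:280],None,fx=3,fy=3,interpolation=cv2.INTER_CUBIC)]))
```

```text
((443.8811950683594, 285.25555419921875), (90.13849639892578, 17.636333465576172), 4.564427375793457)
((441.40618896484375, 355.8575439453125), (90.31053924560547, 18.91714096069336), 4.864582061767578)
lug_a [([149.3, 269.5], 0.62), ([241.7, 225.0], 0.58)]
lid_edge [([156.5, 173.6], 0.79), ([436.2, 232.5], 0.67)]
lid_hinge []
pot_plate [([203.3, 251.8], 0.86), ([376.3, 152.3], 0.53), ([419.2, 227.2], 0.32), ([186.9, 249.0], 0.23)]
lid [ 0.99363408  0.06114167 -0.09462032] [0.57060508 0.32543733 0.25097292] 3.521163452129302 -5.42946739954146 [0.55911083 0.23277051 0.1650057 ] [0.58385919 0.42113983 0.33453261]
outring [0.5626 0.3225 0.119 ] 58 189.44827586206895 ang 0.2290588857355389
outring [0.3861 0.4418 0.1172] 68 38.838235294117645 ang 115.39809054815021
outring [0.3201 0.3136 0.1142] 24 238.70833333333334 ang -176.06920365763193
now [462.2  58.6 209.6] yaw -85.9 gap -0.1 F [ 0.1  1.1 -0.5] t 25.4 q6 1.37
(443, 322, 250, 4) -> [-264.1, 0.4, -40.3] twist 0.001
```

View pics/v6.png

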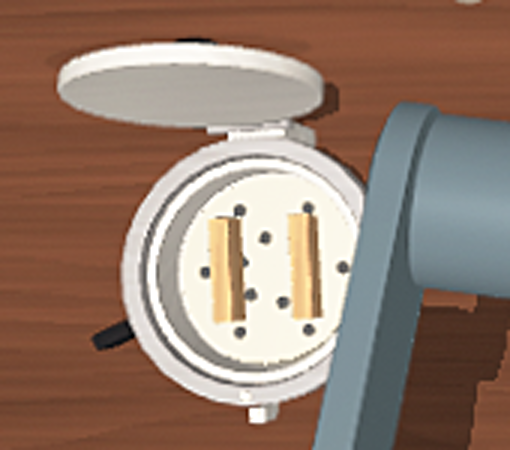

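Both thick blanks stand in the pot, at about (443,285) and (441,356). The lid stands at about 1.67 rad, the pot's yaw is about 3.8° and the ring is at about 0.08. Next I'll take the closed fingers round behind the lid.

Run:
```python
from h import *
a=np.radians(3.8);ux=np.array([np.cos(a),np.sin(a)]);uy=np.array([-np.sin(a),np.cos(a)])
c=np.array([443,322.]);h=c+122*ux
W2=h+66*ux; W1=W2-215*uy
print(h,W1,W2); plan((*W1,305,3.8),(*W2,305,3.8))
for th in np.radians(range(90,-1,-10)):
    x=-190*np.cos(th)+7*np.sin(th)+11; z=115+190*np.sin(th)+7*np.cos(th); print(round(np.degrees(th)),"dy from W2",round(66-x,1),"dz",round(305-z,1))
```

```text
[564.73177913 330.08541585] [644.83556462 119.93217759] [630.58667604 334.45949328]
now [462.2  58.6 209.6] yaw -85.9 gap -0.1 F [ 0.1  1.1 -0.5] t 25.4 q6 1.37
(np.float64(644.8355646249054), np.float64(119.93217759240929), 305, 3.8) -> [-48.2, -186.6, -95.3] twist 0.005
(np.float64(630.5866760389054), np.float64(334.45949327520003), 305, 3.8) -> [-263.2, -187.6, -95.2] twist 0.005
90 dy from W2 48.0 dz 0.0
80 dy from W2 81.1 dz 1.7
70 dy from W2 113.4 dz 9.1
60 dy from W2 143.9 dz 22.0
50 dy from W2 171.8 dz 40.0
40 dy from W2 196.0 dz 62.5
30 dy from W2 216.0 dz 88.9
20 dy from W2 231.1 dz 118.4
10 dy from W2 240.9 dz 150.1
0 dy from W2 245.0 dz 183.0
```

Call:
play_rows --rows '[[0, [0, 0, -40], 0], [0, [0, 0, -80], 0], [0, [-10, -30, -96], 0], [0, [-19, -70, -96], 0], [0, [-29, -110, -96], 0], [0, [-39, -150, -96], 0], [0, [-48, -180, -96], 0], [0, [-48, -187, -96], 0], [0, [-48, -187, -96], 0], [0, [-48, -187, -96], 0]]'

```text
clock: 26.23
tool_pos: [0.6447, 0.1197, 0.3045]
ee_rot: [[0.072, -0.997, -0.002], [-0.997, -0.072, -0.0], [0.0, 0.002, -1.0]]
ft_force: [0.3, -0.4, 0.3]
finger_gap: 0.002
```

Run:
```python
from h import *
plan((644.8,119.9,305,3.8),(630.6,334.5,305,3.8))
print(ctrl.observe()["q"].round(2))
```

```text
now [644.7 119.7 304.5] yaw -85.9 gap 0.2 F [ 0.3 -0.4  0.3] t 26.23 q6 1.5
(644.8, 119.9, 305, 3.8) -> [-0.2, -0.1, -0.5] twist 0.005
(630.6, 334.5, 305, 3.8) -> [-215.3, -1.3, -0.5] twist 0.005
[ 0.    0.31  1.3  -0.    1.53  1.5 ]
```

Call:
play_rows --rows '[[0, [-30, -1, 0], 0], [0, [-60, -1, 0], 0], [0, [-90, -1, 0], 0], [0, [-120, -1, 0], 0], [0, [-150, -1, 0], 0], [0, [-180, -1, 0], 0], [0, [-205, -1, 0], 0], [0, [-215, -1, 0], 0], [0, [-215, -1, 0], 0], [0, [-215, -1, 0], 0]]'

```text
clock: 27.07
tool_pos: [0.6308, 0.3325, 0.3057]
ee_rot: [[0.071, -0.998, 0.0], [-0.998, -0.071, -0.001], [0.001, -0.0, -1.0]]
ft_force: [1.1, -1.0, 0.2]
finger_gap: -0.005
```

Run:
```python
from h import *
im,d=ctrl.read_camera("side"); cv2.imwrite("pics/v7.png",cv2.resize(im[60:260,140:400],None,fx=3,fy=3,interpolation=cv2.INTER_CUBIC))
plan((630.6,334.5,305,3.8))
```

```text
now [631.3 331.8 305.7] yaw -86.0 gap -0.0 F [-0.5 -0.7 -0.1] t 27.12 q6 1.82
(630.6, 334.5, 305, 3.8) -> [-2.8, 0.5, 0.7] twist 0.003
```

View pics/v7.png

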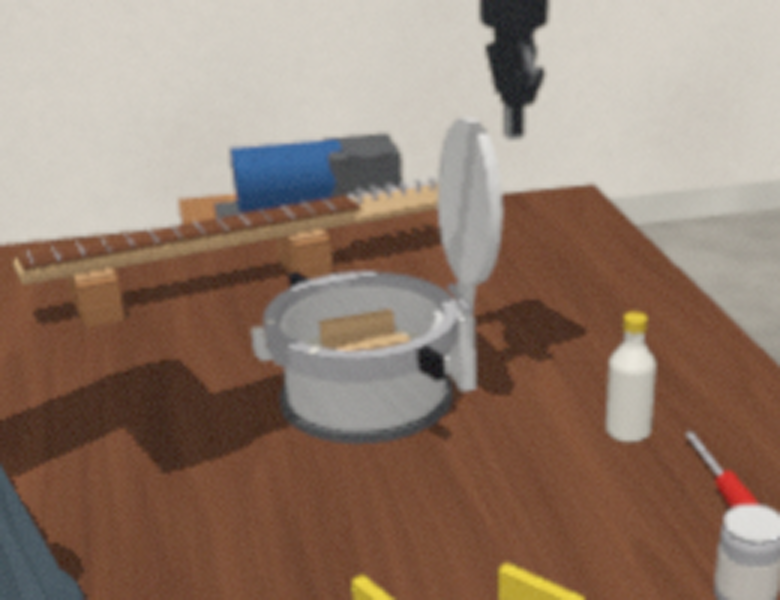

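Call:
play_rows --rows '[[0, [0, 18, 0], 0], [0, [0, 33, 0], 0], [0, [0, 48, 0], 0], [0, [0, 64, 1], 0], [0, [0, 81, 2], 0], [0, [0, 97, 5], 0], [0, [0, 113, 9], 0], [0, [0, 129, 15], 0], [0, [0, 144, 22], 0], [0, [0, 144, 22], 0]]'

```text
clock: 27.95
tool_pos: [0.4861, 0.3214, 0.2831]
ee_rot: [[0.069, -0.998, -0.001], [-0.998, -0.069, -0.0], [0.0, 0.001, -1.0]]
ft_force: [-0.1, 0.2, 0.8]
finger_gap: -0.002
```

Run:
```python
from h import *
plan((630.6,334.5,305,3.8))
im,d=ctrl.read_camera("side"); cv2.imwrite("pics/v8.png",cv2.resize(im[60:260,140:400],None,fx=3,fy=3,interpolation=cv2.INTER_CUBIC))
```

```text
now [486.1 321.4 283.1] yaw -86.1 gap -0.2 F [-0.1  0.2  0.8] t 27.95 q6 1.88
(630.6, 334.5, 305, 3.8) -> [-3.2, -145.1, -22.1] twist 0.002
```

View pics/v8.png

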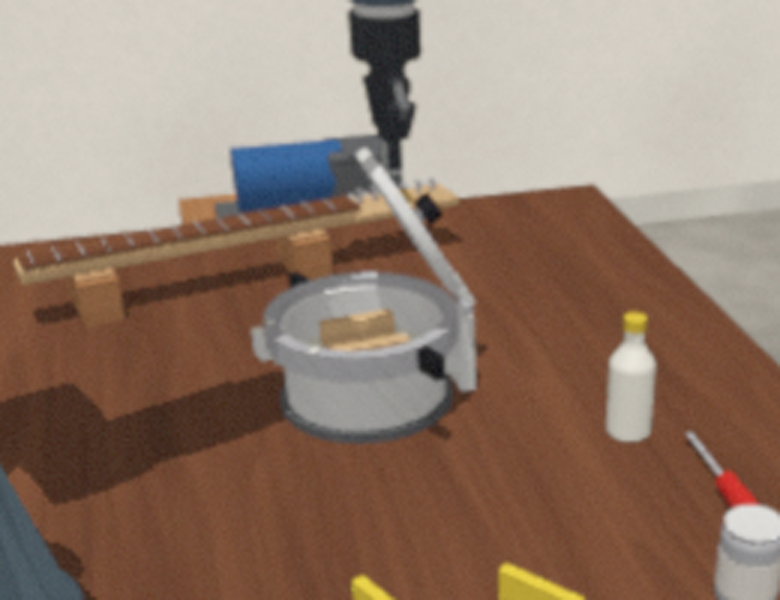

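The lid is at roughly 55° and following. Continuing the arc.

Call:
play_rows --rows '[[0, [0, 15, 9], 0], [0, [0, 28, 18], 0], [0, [0, 41, 29], 0], [0, [0, 52, 40], 0], [0, [0, 63, 53], 0], [0, [0, 72, 67], 0], [0, [0, 80, 81], 0], [0, [0, 87, 96], 0], [0, [0, 92, 112], 0], [0, [0, 97, 128], 0]]'

```text
clock: 28.83
tool_pos: [0.3924, 0.3157, 0.1554]
ee_rot: [[0.068, -0.998, 0.002], [-0.998, -0.068, 0.0], [-0.0, -0.002, -1.0]]
ft_force: [1.5, 0.7, 1.3]
finger_gap: -0.002
```

Call:
play_rows --rows '[[0, [0, 2, 8], 0], [0, [0, 3, 16], 0], [0, [0, 4, 25], 0], [0, [0, 4, 32], 0], [0, [0, 4, 34], 0], [0, [0, 4, 34], 0]]'

```text
clock: 29.33
tool_pos: [0.3876, 0.3158, 0.122]
ee_rot: [[0.07, -0.998, 0.0], [-0.998, -0.07, -0.001], [0.001, -0.0, -1.0]]
ft_force: [-2.0, -2.3, 7.4]
finger_gap: -0.003
```

Run:
```python
from h import *
plan((630.6,334.5,305,3.8))
im,d=ctrl.read_camera("side"); cv2.imwrite("pics/v9.png",cv2.resize(im[60:260,140:400],None,fx=3,fy=3,interpolation=cv2.INTER_CUBIC))
```

```text
now [387.6 315.8 122. ] yaw -86.0 gap -0.2 F [-2.  -2.3  7.4] t 29.33 q6 1.95
(630.6, 334.5, 305, 3.8) -> [-1.6, -243.7, -182.9] twist 0.003
```

View pics/v9.png

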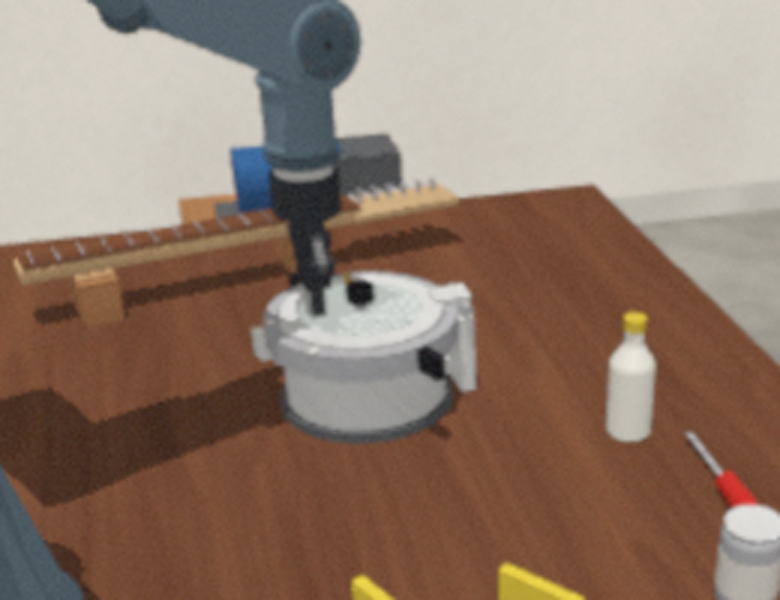

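Call:
play_rows --rows '[[0, [0, 0, 4], 0], [0, [0, 0, 8], 0], [0, [0, 0, 8], 0], [0, [0, 0, 8], 0]]'

```text
clock: 29.72
tool_pos: [0.3878, 0.3161, 0.1215]
ee_rot: [[0.071, -0.997, 0.001], [-0.997, -0.071, -0.002], [0.002, -0.0, -1.0]]
ft_force: [-30.1, -18.3, 72.8]
finger_gap: 0.002
```

Call:
play_rows --rows '[[0, [0, 0, -20], 0], [0, [0, 0, -60], 0], [0, [0, 0, -90], 0], [0, [40, 0, -90], 0], [0, [80, 0, -90], 0], [0, [120, 0, -90], 0], [0, [160, 0, -90], 0], [0, [200, 0, -90], 0], [0, [240, 0, -90], 0], [0, [240, 0, -90], 0]]'

```text
clock: 30.55
tool_pos: [0.4052, 0.0702, 0.2039]
ee_rot: [[0.062, -0.998, 0.002], [-0.998, -0.062, -0.003], [0.003, -0.002, -1.0]]
ft_force: [1.2, 0.8, 0.1]
finger_gap: -0.002
```

Run:
```python
from h import *
im,d=ctrl.read_camera("top"); cv2.imwrite("pics/top8.png",im); P=cloud("top",d)
r=np.hypot(P[...,0]-.443,P[...,1]-.322)
m=(r<.085)&(r>.04)&(P[...,2]>.1)&(P[...,2]<.15);Q=P[m]; A=np.c_[Q[:,:2]-[.443,.322],np.ones(len(Q))]
for _ in range(4):
    s=np.linalg.lstsq(A,Q[:,2],rcond=None)[0]; k=abs(A@s-Q[:,2])<.004; A,Q=A[k],Q[k]
print("lid plane",s,len(Q))
g=cv2.cvtColor(im,cv2.COLOR_BGR2GRAY)
m=((r>.118)&(r<.155)&(P[...,2]>.108)&(P[...,2]<.13)&(g<90)).astype(np.uint8);n,l,s,c=cv2.connectedComponentsWithStats(m)
for i in range(1,n):
    if s[i,4]>15: q=P[l==i].mean(0);print("lug",q.round(4),s[i,4],"ang",np.degrees(np.arctan2(q[1]-.322,q[0]-.443)))
plan((443,322,250,4))
cv2.imwrite("pics/v10.png",cv2.resize(im[170:310,110:290],None,fx=4,fy=4,interpolation=cv2.INTER_CUBIC))
```

```text
lid plane [ 0.0019687  -0.00105227  0.12217884] 2565
lug [0.4964 0.1985 0.1169] 78 ang -66.60878579460416
lug [0.3862 0.4416 0.1168] 69 ang 115.40457247412952
now [404.9  73.  203.7] yaw -86.4 gap 0.0 F [-0.2 -0.3  0.1] t 30.6 q6 1.4
(443, 322, 250, 4) -> [-246.1, -53.7, -46.4] twist -0.007
```

View pics/v10.png

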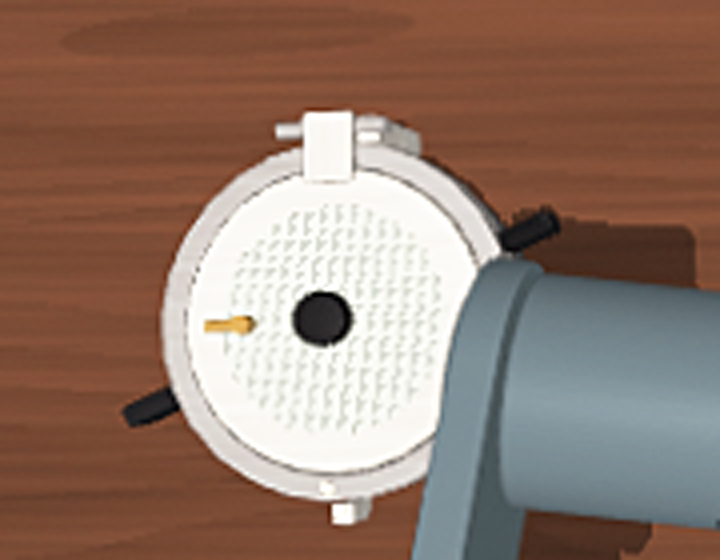

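The lid is closed (plane slope 0.002). The lugs are at -66.6° and 115.4°, so the ring is at about 0.09. I'll push lug_a clockwise with the closed fingers.

```bash
cat >> h.py <<'E'
C=np.array([441.8,320.7])
def fing(ang,z,r=134):
    a=np.radians(ang); return (C[0]+r*np.cos(a),C[1]+r*np.sin(a),z,ang+90)
E
python3 - <<'E'
from h import *
plan(fing(-48,195),fing(-48,97))
E
```

```text
now [404.9  73.  203.7] yaw -86.4 gap 0.0 F [-0.2 -0.3  0.1] t 30.6 q6 1.4
(np.float64(531.463501252087), np.float64(221.11859338602915), 195, 42) -> [-139.9, -135.6, 8.8] twist -0.671
(np.float64(531.463501252087), np.float64(221.11859338602915), 97, 42) -> [-140.0, -135.4, 106.8] twist -0.671
```

Call:
play_rows --rows '[[0, [-15, -25, 0], -0.1], [0, [-30, -50, 0], -0.2], [0, [-50, -75, 0], -0.3], [0, [-75, -100, 0], -0.4], [0, [-100, -120, 0], -0.5], [0, [-125, -135, 0], -0.6], [0, [-140, -135, 0], -0.67], [0, [-140, -135, 0], -0.67], [0, [-140, -135, 0], -0.67]]'

```text
clock: 31.35
tool_pos: [0.528, 0.2274, 0.2027]
ee_rot: [[0.675, -0.738, -0.001], [-0.738, -0.675, -0.0], [-0.001, 0.001, -1.0]]
ft_force: [-0.1, 0.4, 0.4]
finger_gap: 0.001
```

Run:
```python
from h import *
plan(fing(-48,97))
```

```text
now [528.  227.4 202.7] yaw -47.5 gap 0.1 F [-0.1  0.4  0.4] t 31.35 q6 1.03
(np.float64(531.463501252087), np.float64(221.11859338602915), 97, 42) -> [7.0, 1.6, 105.7] twist 0.008
```

Call:
play_rows --rows '[[0, [5, 0, 0], 0], [0, [5, 0, 35], 0], [0, [5, 0, 70], 0], [0, [5, 0, 100], 0], [0, [5, 0, 105], 0], [0, [5, 0, 105], 0], [0, [5, 0, 105], 0]]'

```text
clock: 31.93
tool_pos: [0.533, 0.2214, 0.0996]
ee_rot: [[0.673, -0.739, 0.001], [-0.739, -0.673, 0.0], [0.001, -0.001, -1.0]]
ft_force: [-0.1, 0.2, 0.9]
finger_gap: 0.002
```

Run:
```python
from h import *
plan(*[fing(a,97) for a in range(-53,-79,-3)])
```

```text
now [533.  221.4  99.6] yaw -47.7 gap 0.2 F [-0.1  0.2  0.9] t 31.93 q6 1.02
(np.float64(522.4432131023746), np.float64(213.68284165366276), 97, 37) -> [-1.4, 13.0, 2.6] twist 0.093
(np.float64(516.73184906508), np.float64(209.6089652776244), 97, 34) -> [-2.2, 20.0, 2.6] twist 0.145
(np.float64(510.81510203794727), np.float64(205.83958170591694), 97, 31) -> [-3.4, 26.9, 2.6] twist 0.197
(np.float64(504.7091894133094), np.float64(202.38502255690378), 97, 28) -> [-4.9, 33.7, 2.6] twist 0.25
(np.float64(498.43084707325374), np.float64(199.2547565370889), 97, 25) -> [-6.9, 40.5, 2.6] twist 0.302
(np.float64(491.9972835177322), np.float64(196.45736348805048), 97, 22) -> [-9.1, 47.1, 2.6] twist 0.355
(np.float64(485.426132697259), np.float64(194.00051086969154), 97, 19) -> [-11.7, 53.7, 2.6] twist 0.407
(np.float64(478.7354056794779), np.float64(191.89093274426526), 97, 16) -> [-14.7, 60.0, 2.6] twist 0.459
(np.float64(471.9434412820779), np.float64(190.13441131877846), 97, 13) -> [-17.9, 66.2, 2.6] twist 0.512
```

Call:
play_rows --rows '[[0, [-1, 8, 2], 0.05], [0, [-1, 15, 2], 0.1], [0, [-3, 24, 2], 0.17], [0, [-5, 34, 2], 0.25], [0, [-7, 41, 2], 0.3], [0, [-9, 47, 2], 0.355], [0, [-12, 54, 2], 0.41], [0, [-15, 60, 2], 0.46], [0, [-18, 66, 2], 0.51], [0, [-18, 66, 2], 0.51]]'

```text
clock: 32.77
tool_pos: [0.4734, 0.1905, 0.0996]
ee_rot: [[0.225, -0.974, 0.006], [-0.974, -0.225, 0.0], [0.001, -0.006, -1.0]]
ft_force: [0.7, 0.0, 0.2]
finger_gap: -0.002
```

Run:
```python
from h import *
plan(*[fing(a,97) for a in (-82,-86,-90,-94,-98,-101,-104.5)])
im,d=ctrl.read_camera("top"); cv2.imwrite("pics/top9.png",im); P=cloud("top",d)
r=np.hypot(P[...,0]-.4418,P[...,1]-.3207);g=cv2.cvtColor(im,cv2.COLOR_BGR2GRAY)
m=((r>.118)&(r<.155)&(P[...,2]>.108)&(P[...,2]<.13)&(g<90)).astype(np.uint8);n,l,s,c=cv2.connectedComponentsWithStats(m)
for i in range(1,n):
    if s[i,4]>15: q=P[l==i].mean(0);print("lug",q.round(4),s[i,4],"ang",np.degrees(np.arctan2(q[1]-.3207,q[0]-.4418)))
```

```text
now [473.4 190.5  99.6] yaw -77.0 gap -0.2 F [0.7 0.  0.2] t 32.77 q6 1.49
(np.float64(460.4491955286488), np.float64(188.00407878862956), 97, 8) -> [-0.5, 13.2, 2.5] twist 0.088
(np.float64(451.1473674817128), np.float64(187.02641726518354), 97, 4) -> [-1.6, 22.5, 2.4] twist 0.157
(np.float64(441.8), np.float64(186.7), 97, 0) -> [-3.4, 31.7, 2.3] twist 0.227
(np.float64(432.4526325182872), np.float64(187.02641726518354), 97, -4) -> [-5.8, 40.7, 2.3] twist 0.297
(np.float64(423.15080447135125), np.float64(188.00407878862956), 97, -8) -> [-8.9, 49.6, 2.2] twist 0.367
(np.float64(416.231594619543), np.float64(189.161957418013), 97, -11) -> [-11.6, 56.0, 2.2] twist 0.419
(np.float64(408.24907945670486), np.float64(190.96821618933356), 97, -14.5) -> [-15.1, 63.4, 2.1] twist 0.48
lug [0.4273 0.4534 0.1174] 60 ang 96.242798146273
```

Call:
play_rows --rows '[[0, [0, 7, 0], 0.044], [0, [0, 13, 0], 0.09], [0, [-2, 22, 0], 0.157], [0, [-3, 32, 0], 0.227], [0, [-6, 41, 0], 0.3], [0, [-9, 49, 0], 0.367], [0, [-12, 56, 0], 0.42], [0, [-14, 61, 0], 0.46], [0, [-14, 61, 0], 0.46], [0, [-14, 61, 0], 0.46]]'

```text
clock: 33.65
tool_pos: [0.4101, 0.1908, 0.0978]
ee_rot: [[-0.226, -0.974, 0.003], [-0.974, 0.226, 0.001], [-0.001, -0.003, -1.0]]
ft_force: [1.8, -0.6, 0.9]
finger_gap: 0.001
```

Run:
```python
from h import *
plan(fing(-104.5,97),fing(-94,97),fing(-94,200))
for n in("top","side"):
    im,d=ctrl.read_camera(n); cv2.imwrite(f"pics/{n}10.png",im)
    if n=="side": continue
    P=cloud("top",d)
    r=np.hypot(P[...,0]-.4418,P[...,1]-.3207);g=cv2.cvtColor(im,cv2.COLOR_BGR2GRAY)
    m=((r>.118)&(r<.155)&(P[...,2]>.108)&(P[...,2]<.13)&(g<90)).astype(np.uint8);N,l,s,c=cv2.connectedComponentsWithStats(m)
    for i in range(1,N):
        if s[i,4]>15: q=P[l==i].mean(0);print("lug",q.round(4),s[i,4],"ang",np.degrees(np.arctan2(q[1]-.3207,q[0]-.4418)))
```

```text
now [410.1 190.8  97.8] yaw -103.1 gap 0.1 F [ 1.8 -0.6  0.9] t 33.65 q6 1.97
(np.float64(408.24907945670486), np.float64(190.96821618933356), 97, -14.5) -> [0.3, 1.9, 0.8] twist 0.025
(np.float64(432.4526325182872), np.float64(187.02641726518354), 97, -4) -> [-1.4, -22.6, 0.9] twist -0.158
(np.float64(432.4526325182872), np.float64(187.02641726518354), 200, -4) -> [-1.5, -22.9, -102.1] twist -0.158
lug [0.4896 0.4439 0.1172] 62 ang 68.80519083251329
```

Lug_b is at 68.8° against a target of about 68.2°. Backing off and checking the marks.

Call:
play_rows --rows '[[0, [0, -12, 0], 0], [0, [0, -22, 0], 0], [0, [0, -22, -35], 0], [0, [0, -22, -75], 0], [0, [0, -22, -110], 0], [0, [40, -22, -110], 0], [0, [80, -22, -110], 0], [0, [120, -22, -110], 0], [0, [160, -22, -110], 0], [0, [200, -22, -110], 0]]'

```text
clock: 34.58
tool_pos: [0.3841, -0.0111, 0.2065]
ee_rot: [[-0.227, -0.974, -0.0], [-0.974, 0.227, 0.0], [-0.0, 0.0, -1.0]]
ft_force: [0.4, -0.7, 0.6]
finger_gap: -0.002
```

Call:
play_rows --rows '[[0, [0, 0, 0], 0], [0, [30, 0, 0], 0], [0, [30, 0, 0], 0], [0, [30, 0, 0], 0]]'

```text
clock: 34.92
tool_pos: [0.3779, -0.0398, 0.2063]
ee_rot: [[-0.232, -0.973, -0.0], [-0.973, 0.232, 0.0], [-0.0, 0.0, -1.0]]
ft_force: [-0.4, 0.0, 0.1]
finger_gap: -0.0
```

Run:
```python
from h import *
im,d=ctrl.read_camera("top"); cv2.imwrite("pics/top11.png",im); np.save("d11.npy",d); P=cloud("top",d)
r=np.hypot(P[...,0]-.4418,P[...,1]-.3207);g=cv2.cvtColor(im,cv2.COLOR_BGR2GRAY)
m=((r>.118)&(r<.155)&(P[...,2]>.108)&(P[...,2]<.13)&(g<90)).astype(np.uint8);N,l,s,c=cv2.connectedComponentsWithStats(m)
for i in range(1,N):
    if s[i,4]>15: q=P[l==i].mean(0);print("lug",q.round(4),s[i,4],"ang",np.degrees(np.arctan2(q[1]-.3207,q[0]-.4418)))
for b in blanks(im,d): print(b[:5])
a=cv2.resize(im[170:310,120:280],None,fx=3,fy=3,interpolation=cv2.INTER_CUBIC);b=cv2.resize(im[170:310,390:490],None,fx=3,fy=3,interpolation=cv2.INTER_CUBIC)
cv2.imwrite("pics/v11.png",np.hstack([a,b])); plan((443,322,250,4))
```

```text
lug [0.4898 0.4441 0.1171] 63 ang 68.75961353051066
lug [0.3942 0.1947 0.1171] 76 ang -110.70704303508523
([408.0, 222.0], [508, -241], [509.0, -238.0], np.float64(-13.7), [9, 217])
([461.0, 223.0], [506, -383], [502.0, -385.0], np.float64(13.8), [129, 274])
([367.0, 219.0], [518, -126], [518.0, -126.0], np.float64(-53.3), [12, 89])
([422.0, 228.0], [492, -276], [492.0, -275.0], np.float64(-15.8), [13, 90])
([439.0, 230.0], [487, -323], [485.0, -322.0], np.float64(-13.4), [13, 91])
([453.0, 235.0], [470, -362], [470.0, -360.0], np.float64(-13.4), [12, 90])
([77.0, 253.0], [432, 682], [436.0, 681.0], np.float64(-0.8), [26, 56])
now [377.9 -38.8 206.2] yaw -103.3 gap -0.0 F [0.8 1.  0.2] t 34.97 q6 1.38
(443, 322, 250, 4) -> [-366.2, 19.6, -43.5] twist -0.302
```

View pics/v11.png

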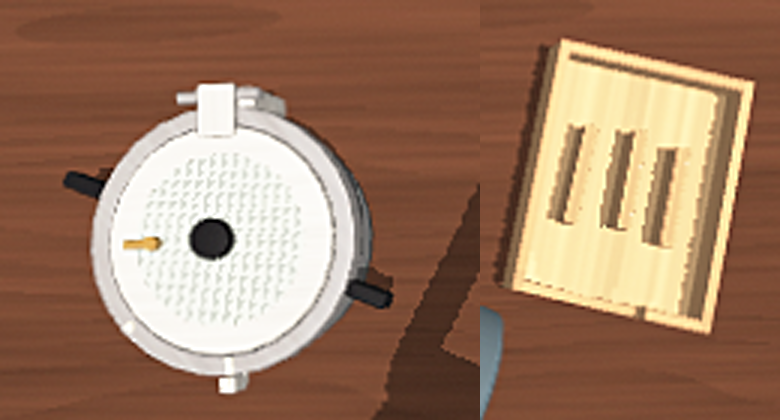

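The ring's white line at (228,362) lies on the same radius as the post's line at (231,382). The lid is level, three thin blanks stand in the drawer, and no other tan blank is on the bench. Handing in.

```bash
python3 -c "
from plant import ctrl
print(ctrl.sign_off(), ctrl.observe()['clock'])"
```

```text
the job is handed in; nothing more can be done
the job is handed in; nothing more can be done
```

The job is handed in at about 35 s on the robot's clock. No verdict came back, so the results below are my own last checks.

- **Blanks:** Five were on the bench. I pinched each one. Three read about 11 mm, so they are thin and went into the drawer. Two read about 15.8 mm, so they are thick and went onto the pot plate. The grip reads roughly 1 mm under the true thickness. The last picture shows the three thin ones standing in the drawer. I saw both thick ones on the plate just before closing the lid.
- **Lid:** It is closed. The depth reading shows it level to about 0.002 rad, with its face at 122 mm. I pushed harder than needed when seating it, reaching about 73 N at the wrist, against the 120 N limit.
- **Lock ring:** It was turned clockwise after the lid was shut, to about 0.89 rad against the 0.90 mark. That figure comes from the lug positions. In the picture the ring's white line also meets the line on the post.
- **Left alone:** The screwdriver, glue bottle, tin and both yellow look-alikes were not touched. I did not measure their positions again at the end.

No check failed or disagreed, and I saw no sixth blank, slipped grip or knocked blank.

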